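# Tap the fresh mini keg

### The job

Tap the fresh keg, the one whose neck still has its grey dust cap: lift the cap out of the neck and put it in the white round dish. Then take the loose coupler from its steel rest, put its T-head lengthwise through the slot in the keg's neck until the flange sits down on the neck, turn it a quarter turn clockwise (looking down on the neck) as far as it goes so that it is locked, and let go, without knocking over or shifting the glasses, bottles and other bar things that stand around.

Things in the scene. Friction and masses are not known exactly. Their poses are not given: they have to be found in the camera images.
- fresh_keg: the fresh keg in its fixed steel rod cradle: steel, 124 mm in diameter, 188 mm long, its axis leaning 30 degrees from vertical towards this frame's -x (the robot's side). Origin on the worktop under it, z up
- fresh_keg_neck: neck of the fresh keg. Origin: centre of the upper face of its slotted plate; z out of the neck along the leaning axis; x along the slot. Slot 68 mm (x) by 26 mm (y), plate 8 mm thick. A round collar, 80 mm inside and 94 mm outside diameter, stands 8 mm above the plate. Under the plate a T-head can turn only clockwise seen from outside (its x from this x to this -y), to a stop at 90 degrees
- neck_stop (a point): point on the fresh neck's axis 23 mm under the plate's upper face: here lies the coupler's origin when its flange rests on the plate, before and after the turn. Locked, it can still play 2 to 4 mm sideways and 3 mm along the axis
- tapped_keg_neck: neck of the second, identical keg beside it, whose coupler is already locked on (all fixed). Origin and axes as for the fresh neck; its coupler stands 78 mm above this origin along z and reaches 39 mm to each side
- dust_cap: loose grey plastic dust cap, about 50 g, lying on the plate in the fresh neck: disc 74 mm in diameter, 10 mm thick in all, with an upright finger grip. Origin: centre of its underside; z up through the grip. It lifts straight out along the neck's axis
- cap_grip (a point): point to take the dust cap by, on its axis 34 mm above its underside: flat upright grip 50 mm long (x), 14 mm thick (y), from 10 to 49 mm above the underside
- cap_dish: loose empty round white dish, 192 mm outside and about 160 mm inside diameter, 36 mm high, floor 5 mm thick; origin at the centre of its underside, z up. It stands left or right of the kegs, the coupler's rest on the other side
- coupler: loose keg coupler, 0.3 to 0.5 kg, upright in its rest. Origin at its tip, z up its axis, x along T-head and wings; symmetric under a half turn. T-head 64 mm (x) by 22 mm (y), 12 mm thick, lower edges bevelled 4 mm; above it a round stem 21 mm in diameter; flange 66 mm in diameter at z 23 to 31 mm; short round steel body to z 46; black winged grip to z 80; outlet 24 mm in diameter to z 101
- coupler_grip (a point): centre of the coupler's black winged grip, on its axis 63 mm above its tip: flat sides, 78 mm long (x), 26 mm wide (y), 34 mm high; take it across the 26 mm
- coupler_rest: fixed steel drip rest: tray 130 x 100 mm with two raised rails along x, tops at z 50 mm, 32 mm clear between them. The coupler's flange sits on the rails, its T-head hangs between them; it lifts straight up. Origin at the centre of the underside, z up
- shaker: loose steel cocktail shaker, bystander, 69 mm in diameter, 179 mm high; origin at the centre of its underside
- syrup_bottle: loose syrup bottle, bystander, 58 mm in diameter, 206 mm high; origin at the centre of its underside
- tumbler_up: loose glass tumbler standing mouth up, bystander, 78 mm in diameter, 92 mm high; origin at the centre of its underside
- tumbler_down: loose glass tumbler standing mouth down, bystander, 78 mm in diameter, 92 mm high; origin at the centre of its underside
- jigger: loose steel jigger, bystander, 43 mm in diameter, 73 mm high; origin at the centre of its underside
- juice_cup: loose open steel cup, bystander, 65 mm in diameter, 57 mm high; origin at the centre of its underside
- pepper_mill: loose dark wooden pepper mill, bystander, 58 mm in diameter, 170 mm high; origin at the centre of its underside
Things that resemble listed ones, but are neither listed nor needed, are in the scene too. What is shaped like the coupler but pink is not meant.

How it is judged:
On the way, in this order (a step that is already met when the one before it is completed fails the run):
1. the dust cap is in the dish (horizontal distance between dust_cap and cap_dish below 0.052 m and height (world z) of dust_cap below 0.035 m), for 0.2 s.
2. the coupler's T-head is through the slot, lengthwise, the flange down on the neck (angle between the z axis of coupler and the z axis of fresh_keg_neck, either way round below 0.12 rad and z of coupler in the frame of fresh_keg_neck between -0.0275 and -0.0205 m and x of coupler in the frame of fresh_keg_neck between -0.006 and 0.006 m and y of coupler in the frame of fresh_keg_neck between -0.006 and 0.006 m and angle between the x axis of coupler and the x axis of fresh_keg_neck, either way round below 0.35 rad), for 0.1 s.
At the end, for the whole second after the job is handed in: The coupler's flange is down on the fresh keg's neck (within 6 mm of its axis, 20.5 to 27.5 mm deep, axes within 7 degrees), turned to within 17 degrees of the full quarter turn, released, at rest; the dust cap lies at rest in the dish (centres within 52 mm, underside under 35 mm high) (all of step 1 and angle between the z axis of coupler and the z axis of fresh_keg_neck, either way round below 0.12 rad and z of coupler in the frame of fresh_keg_neck between -0.0275 and -0.0205 m and x of coupler in the frame of fresh_keg_neck between -0.006 and 0.006 m and y of coupler in the frame of fresh_keg_neck between -0.006 and 0.006 m and angle between the x axis of coupler and the y axis of fresh_keg_neck, either way round below 0.3 rad and linear speed of each of coupler, dust_cap below 0.02 m/s); the robot touches nothing.
It fails at once if the shaker or the syrup bottle is knocked over or shifted by more than 40 mm (distance of any of shaker, syrup_bottle from where it was at the start of the episode above 0.04 m or angle between any of shaker, syrup_bottle's own z axis and vertical above 0.5 rad).
It fails at once if either tumbler is knocked over or shifted by more than 40 mm (distance of any of tumbler_up, tumbler_down from where it was at the start of the episode above 0.04 m or angle between any of tumbler_up, tumbler_down's own z axis and vertical above 0.5 rad).
It fails at once if the jigger, the juice cup or the pepper mill is knocked over or shifted by more than 40 mm (distance of any of jigger, juice_cup, pepper_mill from where it was at the start of the episode above 0.04 m or angle between any of jigger, juice_cup, pepper_mill's own z axis and vertical above 0.5 rad).
It also fails if it takes over 64 s, if anything falls off the work surface, if the arm or the gripper's body presses on something with over 40 N, if the wrist force passes 120 N, or if a joint passes its speed limit or range.

### The arm

A 6-joint arm with a two-finger parallel gripper is mounted at the origin on the work surface; the furniture and walls round the work are solid. World frame = base frame: x ahead of the robot, y to its left, z up, the work surface at z = 0. Lengths are in m, angles in rad, forces in N, time in s.
With the tool pointing down it reaches from about 0.35 to 0.85 m from the base axis. Payload 8.1 kg.
Tool frame: the origin (TCP) lies at the very end of the fingers, on their centre line; the grasp point (between the pads) lies 19 mm behind it (pinch_z is the distance from the TCP to the grasp point, in m); z points along the fingers, y is the direction in which the jaws open and shut (so a half turn about z gives the same grasp; the last joint's range is limited). The gripper opens to 93 mm and grips with 3 to 60 N. Pads are 15 mm wide; open, the fingers measure 128 mm over their backs; the gripper's body (75 mm by 188 mm) begins 65 mm behind the grasp point.
Start: joints at [1.183, 0.13, 1.488, -0, 1.523, -0.085], TCP at [0.179, 0.573, 0.219] pointing down, gripper open.
Joint ranges: [-2.96, 2.96], [-0.89, 2.26], [0.02, 2.5], [-1.34, 4.48], [0, 2.73], [-2.66, 2.66]. Speed limits (rad/s): [2.39, 2.39, 2.79, 3.14, 3.14, 3.14].

### API

Orientations are given as a rotation vector (axis times angle).
In Python, from plant import * gives the robot as it stands.
- The arm moves only by the tool move_arm, never from a script. Its argument "series" is a list of rows, each a list of 7 numbers: the shift along the tool's x, y, z each as a share of 10 cm, from -1 to 1, then the turn, a rotation vector about the tool's x, y, z each as a share of 180 degrees, from -1 to 1, then the opening, from -1 (shut) to 1 (fully open). In form: [[dx, dy, dz, rx, ry, rz, jaw], ...]. A call has 1 to 8 rows; each row is the pose to reach, as a shift and turn from the pose commanded when the call began, along the tool's axes at that moment, turning the shorter way round; what a row does not reach only later rows make up. A row lasts 1/10 s, in which the tool goes at most 50 mm and 8.59 degrees, less where a joint would pass 70% of its speed; a pose out of reach is approached as far as the arm can. A call with a number of a shift or a turn outside -1 to 1 is refused whole. A call with a gripper value outside its range is refused whole. The fingers move at their own pace and stop on an object; "squeeze" is the grip in N (left out, the last holds). Time passes only in rows, so rows that repeat a pose let the fingers close. It gives the time, the measured TCP pose, the force and the opening at its end, in the units of the state.
- read_state(): the state, without advancing time (a new reading comes with each control period).
- read_camera(name): name is "scene" or "side" or "wrist"; returns a dict with "frame" (384x512x3 uint8, red, green, blue), "K" (3x3 intrinsics, pixels), "k1" (the pictures are not rectified: a ray, as slopes to the right and down, at radius r is drawn at 1 + k1 r^2 times it, then the intrinsics apply), "rvec" (rotation vector, rad) and "tvec" (3), from world to camera coordinates, as OpenCV has them. Camera axes: x right, y down, z forward; pixel columns grow to the right and rows downward; lengths in m; the calibration is good to about 2 mm. A picture is of the moment at which its call begins. There is no depth.
- close_job(): hands the job in, once; it reports no verdict.
The state is a dict: "t": time; "q": joint angles; "dq": joint speeds; "joint_torque": joint torques, N m; "tool_pos": TCP position; "orientation": TCP orientation; "force": force on the tool from outside, world axes, zero at the start; "wrist_torque": the same for the moment, N m; "opening": finger opening in m.
Only numpy, scipy, OpenCV 4.12 (cv2) and the standard library are available. Lean on these libraries where they do the work, as an engineer would, in place of code of your own. Each camera call takes 0.05 s, during which the arm holds its last target.

## Working session

There is one attempt and no reset: what is moved stays moved. The work goes in short steps, Python scripts to look and compute and a tool call to move; the robot and the scene stay as the last step left them, time stands still between calls to the robot, and variables do not carry over. Pictures are saved under pics/ and viewed, and the job is handed in when it is done.

Besides the shell and the picture viewer there is one more tool, called after ">>>" as a command line: name --pt "numbers of a row" for each row, then --argument value for the rest. move_arm: Moves the arm, as the interface text tells. Shift numbers are shares of 10 cm and turn numbers shares of 180 degrees, none past 1 either way. Its arguments: {"type":"object","properties":{"series":{"type":"array","items":{"type":"array","items":{"type":"number"}}},"squeeze":{"type":"number"}},"required":["series"]}

```bash
ls; mkdir -p pics; python3 - <<'E'
from plant import *
import cv2,numpy as np
s=read_state();print({k:np.round(v,3).tolist() for k,v in s.items()})
for n in ["scene","side","wrist"]:
    c=read_camera(n);cv2.imwrite(f"pics/{n}0.png",c["frame"][:,:,::-1]);np.save(f"{n}0.npy",c,allow_pickle=True)
    print(n,c["K"],c["k1"],c["rvec"],c["tvec"])
E
```

```text
pics
{'t': 0.0, 'q': [1.183, 0.131, 1.489, 0.0, 1.523, -0.085], 'dq': [0.001, -0.001, 0.001, -0.0, -0.001, 0.001], 'joint_torque': [0.0, -55.985, -49.175, 0.077, 0.036, -0.0], 'tool_pos': [0.179, 0.572, 0.218], 'orientation': [-0.474, -3.105, 0.003], 'force': [0.694, -0.124, -0.005], 'wrist_torque': [-0.052, -0.077, 0.004], 'opening': 0.093}
scene [[392.78688053   0.         254.12557177]
 [  0.         392.78688053 195.2271463 ]
 [  0.           0.           1.        ]] 0.012534599425217136 [ 2.00040421 -0.75223742  0.40100075] [-0.34837314  0.31753302  1.0232034 ]
side [[469.54628646   0.         261.85897266]
 [  0.         469.54628646 190.62076447]
 [  0.           0.           1.        ]] -0.1988533343108675 [ 0.48129975 -2.59853607  1.40830766] [0.42541604 0.22721641 1.69672146]
wrist [[264.88886496   0.         259.33368161]
 [  0.         264.88886496 193.42434933]
 [  0.           0.           1.        ]] -0.03543744854226923 [-2.3429826  -1.72123065 -0.24075834] [-0.59944259 -0.03235474  0.39071862]
```

View pics/scene0.png

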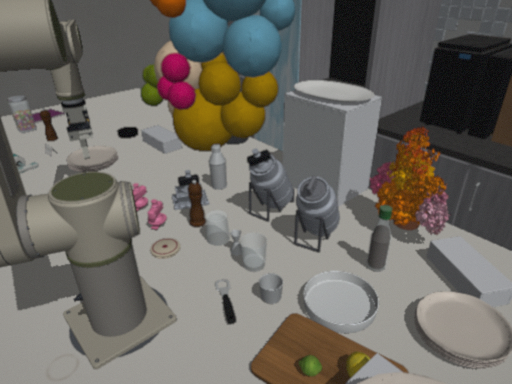

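View pics/side0.png

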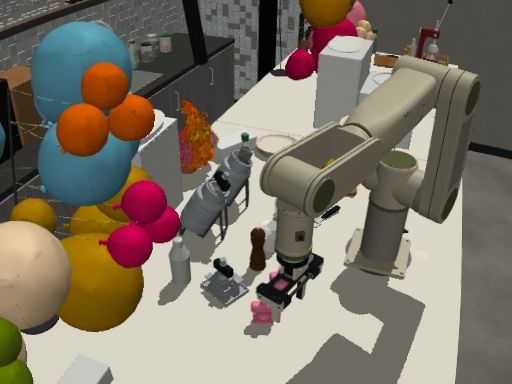

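View pics/wrist0.png

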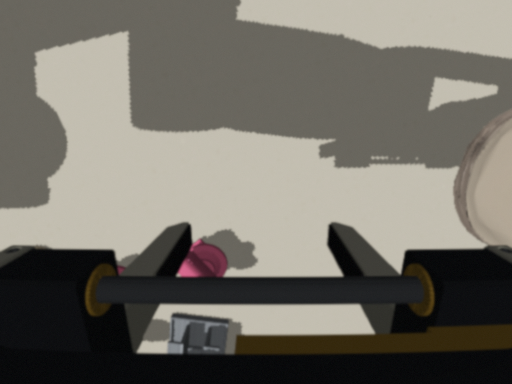

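The scene view shows the two kegs at about (268,182) and (317,205). The coupler on its rest is at (188,190), the dish at (340,300) and the pink decoy at (157,213). Next I'll enlarge these areas.

```bash
cat > h.py <<'E'
import numpy as np,cv2
from scipy.spatial.transform import Rotation as R
def ld(n): return np.load(n+".npy",allow_pickle=True).item()
def proj(c,P):
    P=np.atleast_2d(P).astype(float); Pc=R.from_rotvec(np.ravel(c["rvec"])).apply(P)+np.ravel(c["tvec"])
    s=Pc[:,:2]/Pc[:,2:]; r2=(s**2).sum(1,keepdims=True); s=s*(1+c["k1"]*r2)
    K=c["K"]; return np.c_[s[:,0]*K[0,0]+K[0,2], s[:,1]*K[1,1]+K[1,2]]
def ray(c,uv):
    K=c["K"]; uv=np.atleast_2d(uv).astype(float)
    d=np.c_[(uv[:,0]-K[0,2])/K[0,0],(uv[:,1]-K[1,2])/K[1,1]]; s=d.copy()
    for _ in range(20): s=d/(1+c["k1"]*(s**2).sum(1,keepdims=True))
    Rm=R.from_rotvec(np.ravel(c["rvec"])); o=-Rm.inv().apply(np.ravel(c["tvec"]))
    v=Rm.inv().apply(np.c_[s,np.ones(len(s))]); return o,v/np.linalg.norm(v,axis=1,keepdims=True)
def onz(c,uv,z):
    o,v=ray(c,uv); return o+v*((z-o[2])/v[:,2:])
def tri(obs):
    A=np.zeros((3,3));b=np.zeros(3)
    for c,uv in obs:
        o,v=ray(c,uv);M=np.eye(3)-np.outer(v[0],v[0]);A+=M;b+=M@o
    return np.linalg.solve(A,b)
def crop(c,x0,y0,x1,y1,f,name,drawfn=None):
    im=c["frame"][:,:,::-1][y0:y1,x0:x1]; im=cv2.resize(im,None,fx=f,fy=f,interpolation=cv2.INTER_CUBIC)
    if drawfn:
        for P,col in drawfn:
            uv=((proj(c,P)-[x0,y0]+.5)*f-.5).round().astype(int)
            cv2.polylines(im,[uv.reshape(-1,1,2)],False,col,1,cv2.LINE_AA)
    cv2.imwrite("pics/"+name,im)
E
python3 - <<'E'
from h import *
c=ld("scene0");crop(c,120,130,280,250,5,"c1.png");crop(c,220,140,400,275,4,"c2.png");crop(c,200,200,400,340,4,"c4.png")
c=ld("side0");crop(c,160,120,320,240,5,"c3.png");crop(c,160,210,320,330,5,"c5.png")
for n in ["scene0","side0","wrist0"]: print(n,ray(ld(n),[256,192]))
E
```

```text
scene0 (array([-0.18888417, -0.77862186,  0.79196403]), array([[ 0.55720719,  0.65733836, -0.50737208]]))
side0 (array([-0.02447659,  1.3691835 ,  1.11184858]), array([[ 0.28855665, -0.78235901, -0.55195058]]))
wrist0 (array([0.10648888, 0.59496388, 0.38434019]), array([[ 0.25346486, -0.09298523, -0.96286516]]))
```

View pics/c1.png

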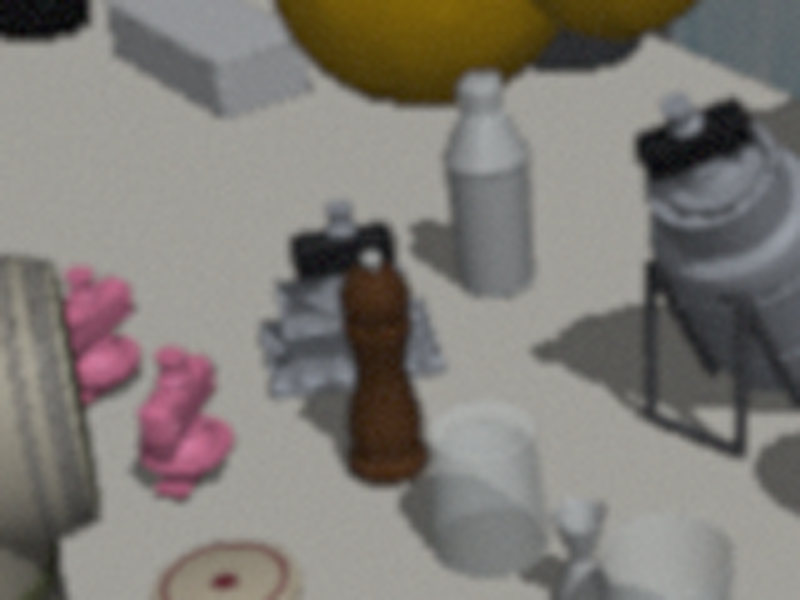

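View pics/c2.png

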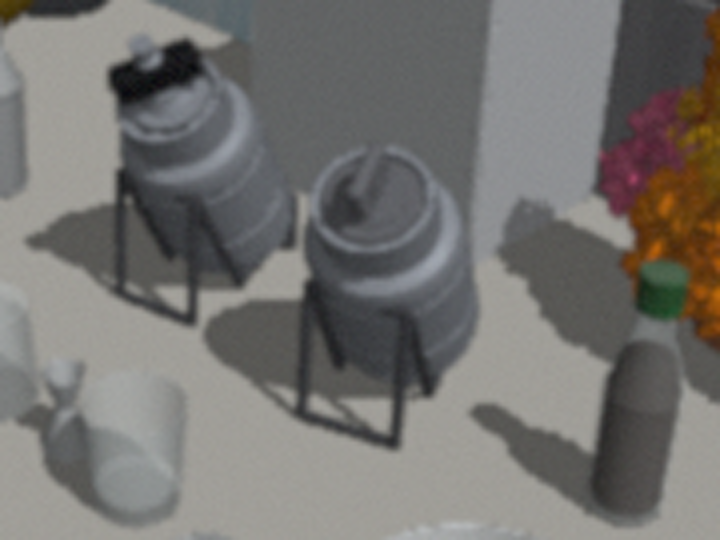

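View pics/c3.png

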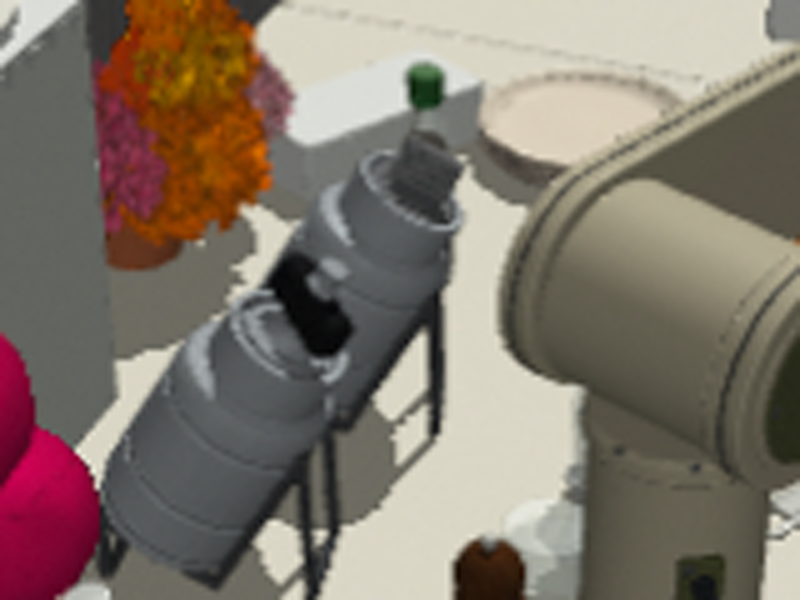

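View pics/c5.png

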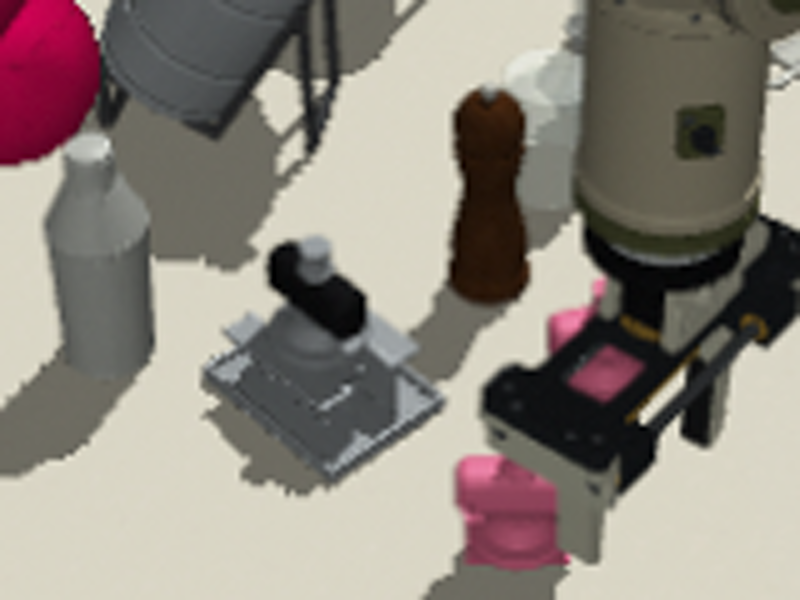

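View pics/c4.png

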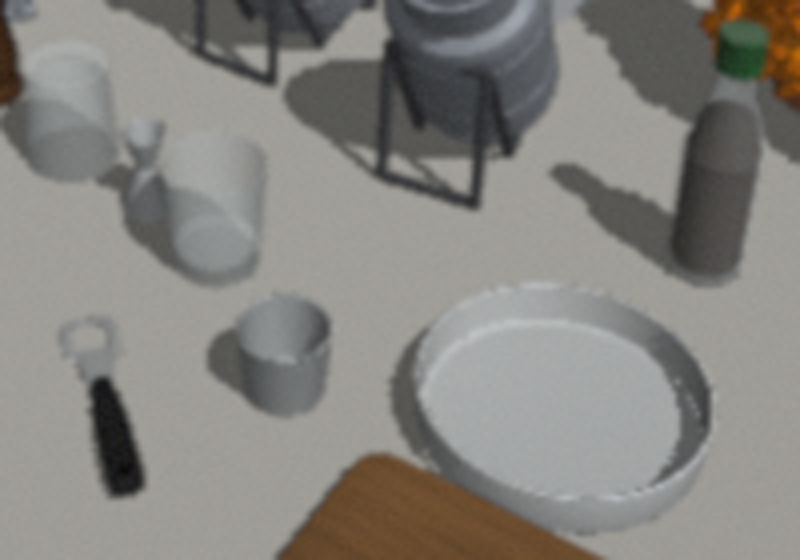

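The right-hand keg, at scene (317,205), has the grey cap with its upright grip, so it is the fresh one. The left keg, at (268,182), already carries a black-winged coupler, so it is the tapped one. The loose coupler is black-winged and stands in the steel tray at scene (188,185) and side (223,270). The pink shapes are decoys. I'll enlarge the neck to measure it.

```bash
python3 - <<'E'
from h import *
crop(ld("scene0"),285,165,349,213,12,"d1.png");crop(ld("side0"),220,140,284,188,12,"d2.png");crop(ld("side0"),190,250,262,310,11,"d3.png")
E
```

```text
(no output)
```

View pics/d1.png

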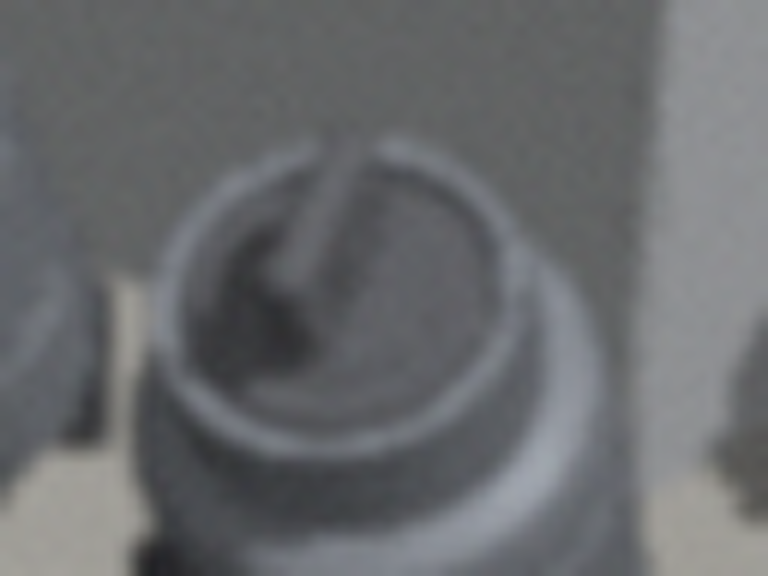

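View pics/d2.png

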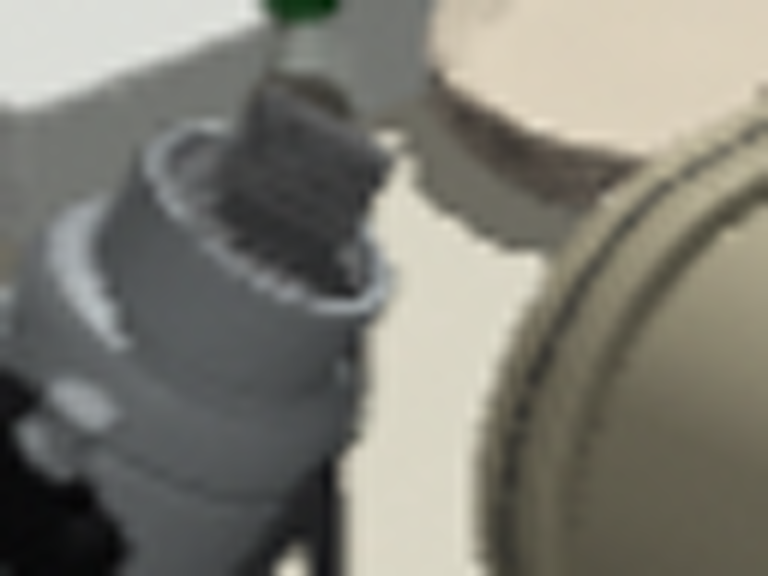

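View pics/d3.png

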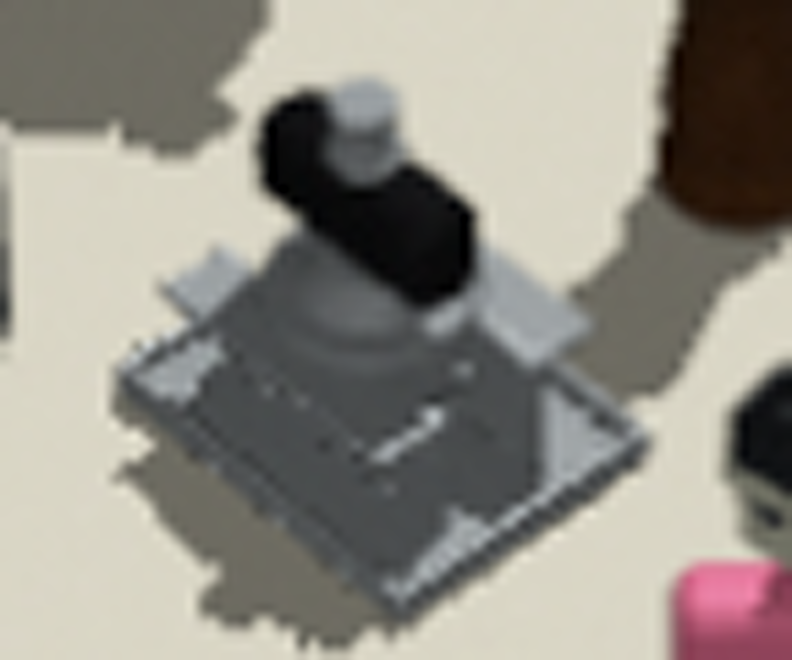

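```bash
cat > fit.py <<'E'
from h import *
from scipy.optimize import least_squares
sc,sd=ld("scene0"),ld("side0")
def un(p,o,f): return np.array(o)+(np.array(p,float)+.5)/f-.5
a=un([(148,300),(170,235),(225,175),(290,140),(400,135),(470,170),(518,230),(530,285),(505,355),(445,420),(380,450),(315,458),(250,440),(190,395)],(285,165),12)
b=un([(145,165),(165,130),(210,118),(385,265),(388,290),(360,315),(300,305),(225,262),(180,220)],(220,140),12)
t=np.linspace(0,2*np.pi,181)
def circ(p):
    yaw=p[3];tilt=p[4]
    z=np.array([-np.cos(yaw)*np.sin(tilt),-np.sin(yaw)*np.sin(tilt),np.cos(tilt)])
    x=np.array([-np.sin(yaw),np.cos(yaw),0]);y=np.cross(z,x)
    return p[:3],z,x,y
def res(p,full=False):
    c,z,x,y=circ(p); P=c+.008*z+.047*(np.outer(np.cos(t),x)+np.outer(np.sin(t),y))
    r=[]
    for cam,pts in((sc,a),(sd,b)):
        q=proj(cam,P);d=np.linalg.norm(q[None]-pts[:,None],axis=2)
        # signed inside/outside
        ctr=q.mean(0);i=d.argmin(1)
        for k in range(len(pts)): 
            n=q[i[k]]-ctr;n/=np.linalg.norm(n);r.append((pts[k]-q[i[k]])@n)
    r+= [(p[4]-np.radians(30))*200]
    return np.array(r)
c0=tri([(sc,un([(339,297)],(285,165),12)),(sd,un([(270,215)],(220,140),12))])
s=least_squares(res,[*c0,0,np.radians(30)],x_scale=[.01,.01,.01,.1,.1],diff_step=1e-4)
if __name__=="__main__":
    print(c0,s.x.round(4),np.degrees(s.x[3:]),abs(s.fun).mean(),s.fun.round(2))
    np.save("neck.npy",s.x)
    # coupler top
    T=tri([(sc,un([(338,205)],(120,130),5)),(sd,un([(362,92)],(190,250),11))]);print("outlet top",T)
    print("z.128",onz(sc,un([(338,205)],(120,130),5),.128),onz(sd,un([(362,92)],(190,250),11),.128))
    cor=onz(sd,un([(120,378),(400,612),(648,440)],(190,250),11),.012);print("tray",cor,np.linalg.norm(np.diff(cor,axis=0),axis=1))
    e=np.diff(cor,axis=0);print(np.degrees(np.arctan2(e[:,1],e[:,0])))
    g=onz(sc,un([(290,240),(388,226)],(120,130),5),.107);e=g[1]-g[0];print("wing",g,np.degrees(np.arctan2(e[1],e[0])))
    g=onz(sd,un([(262,130),(478,240)],(190,250),11),.107-.017);
    # dish
    o=un([(415,385),(560,285),(712,405),(580,535)],(200,200),4)
    for z in(.036,): print("dish",onz(sc,o,z))
E
python3 fit.py
```

```text
[ 0.58710028 -0.12236157  0.20713856] [ 0.5912 -0.1199  0.2014  0.3585  0.5235] [20.54085223 29.99704661] 0.18621166955752524 [-0.04 -0.19 -0.19  0.12  0.08 -0.17 -0.18 -0.02 -0.32 -0.08  0.03  0.09
 -0.33 -0.72 -0.04 -0.62  0.18 -0.28  0.01  0.39  0.26  0.03 -0.1  -0.01]
outlet top [0.45256098 0.3671873  0.13033078]
z.128 [[0.45449989 0.37103325 0.128     ]] [[0.4539516  0.36464141 0.128     ]]
tray [[0.52474237 0.39155802 0.012     ]
 [0.40914717 0.44650256 0.012     ]
 [0.36883396 0.35615564 0.012     ]] [0.12798888 0.09893291]
[ 154.5773929  -114.04664224]
wing [[0.41817244 0.38340324 0.107     ]
 [0.48402639 0.35269471 0.107     ]] -25.00023300461631
dish [[ 0.38307436 -0.28720434  0.036     ]
 [ 0.52907365 -0.28887358  0.036     ]
 [ 0.51205487 -0.42482628  0.036     ]
 [ 0.36774455 -0.43329919  0.036     ]]
```

```bash
cat > ov.py <<'E'
from h import *
import sys
p=np.load("neck.npy")
t=np.linspace(0,2*np.pi,61)
def keg(p):
    yaw,tilt=p[3:5]
    z=np.array([-np.cos(yaw)*np.sin(tilt),-np.sin(yaw)*np.sin(tilt),np.cos(tilt)])
    x=np.array([-np.sin(yaw),np.cos(yaw),0]);return np.array(p[:3]),x,np.cross(z,x),z
def ring(p,r,h):
    c,x,y,z=keg(p);return c+h*z+r*(np.outer(np.cos(t),x)+np.outer(np.sin(t),y))
def grip(p,psi):
    c,x,y,z=keg(p);d=np.cos(psi)*x+np.sin(psi)*y;e=np.cross(z,d);L=[]
    for s in(-1,1):
        q=[c+u*.025*d+s*.007*e+h*z for u,h in((-1,.010),(-1,.049),(1,.049),(1,.010),(-1,.010))];L.append(np.array(q))
    return L
G,Rd,Y,B=(0,255,0),(0,0,255),(0,255,255),(255,100,0)
def flat(cx,cy,r,z): return np.c_[cx+r*np.cos(t),cy+r*np.sin(t),0*t+z]
def box(cx,cy,yaw,lx,ly,z,h=None):
    q=np.array([(-1,-1),(1,-1),(1,1),(-1,1),(-1,-1)])*[lx/2,ly/2]
    M=np.array([[np.cos(yaw),-np.sin(yaw)],[np.sin(yaw),np.cos(yaw)]]);q=q@M.T+[cx,cy];return np.c_[q,0*q[:,0]+z]
E
cat > o1.py <<'E'
from ov import *
psi=np.radians(float(sys.argv[1]))
D=[(ring(p,.047,.008),G),(ring(p,.04,.008),Y),(ring(p,.047,0),B)]+[(g,Rd) for g in grip(p,psi)]
crop(ld("scene0"),285,165,349,213,12,"e1.png",D);crop(ld("side0"),220,140,284,188,12,"e2.png",D)
dx,dy=.447,-.358
D=[(flat(dx,dy,.096,.036),G),(flat(dx,dy,.08,.005),Y)]
crop(ld("scene0"),290,260,390,335,8,"e3.png",D)
cx,cy,yw=.4530,.3675,np.radians(-25)
D=[(box(cx,cy,yw,.13,.1,0),G),(box(cx,cy,yw,.078,.026,.107),Rd),(box(cx,cy,yw,.078,.026,.073),Rd),(flat(cx,cy,.012,.128),Y),(flat(cx,cy,.033,.058),Y)]
crop(ld("scene0"),160,160,220,215,10,"e4.png",D);crop(ld("side0"),190,250,262,310,11,"e5.png",D)
i1,i2=cv2.imread("pics/e1.png"),cv2.imread("pics/e2.png")
cv2.imwrite("pics/e12.png",cv2.resize(np.hstack([i1,i2]),(800,300)))
i1,i2,i3=[cv2.resize(cv2.imread(f"pics/e{k}.png"),(500,400)) for k in (3,4,5)]
cv2.imwrite("pics/e345.png",cv2.resize(np.hstack([i1,i2,i3]),(800,214)))
E
python3 o1.py 90
```

```text
(no output)
```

View pics/e12.png

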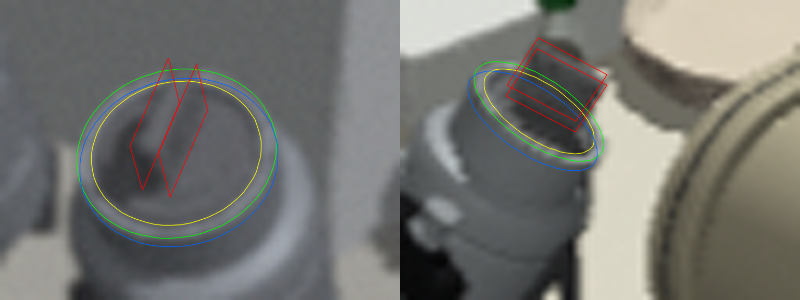

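View pics/e3.png

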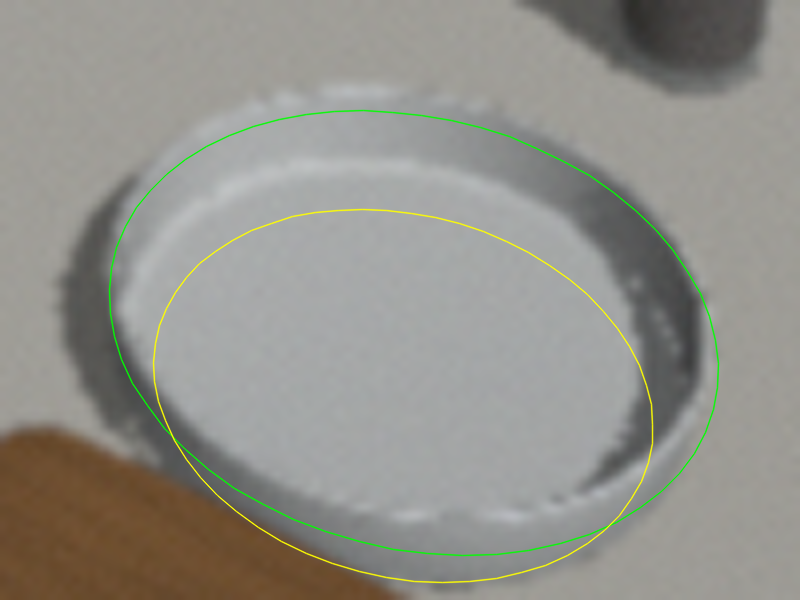

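View pics/e4.png

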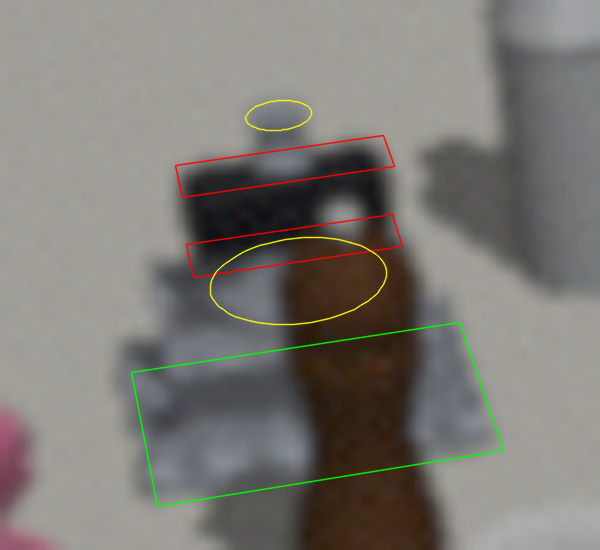

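View pics/e5.png

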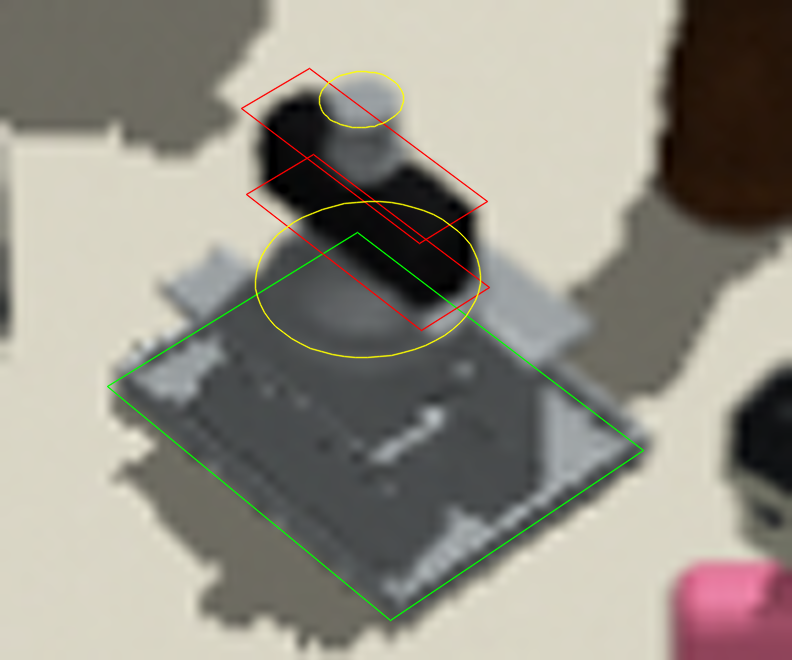

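```bash
python3 - <<'E'
from h import *
sc,sd=ld("scene0"),ld("side0")
print("bal",tri([(sc,[205,112]),(sd,[95,295])]),tri([(sc,[197,25]),(sd,[85,160])]),tri([(sc,[252,45]),(sd,[83,75])]))
print("box base", onz(sd,[[183,197],[150,220]],0), onz(sc,[[342,203],[370,185]],0))
print("box top", tri([(sc,[352,100]),(sd,[160,115])]))
# bystanders base
for n,uv in dict(mill=(197,224),tumL=(219,242),tumR=(254,266),jig=(239,248),cup=(271,301),syr_green=(377,268),bottle=(218,187),shak=(218,187)).items(): print(n,onz(sc,[uv],0).round(3))
E
cat > plan.py <<'E'
from plant import *
from h import *
def tool(zdir,yaw_y=None,ydir=None):
    z=np.array(zdir,float);z/=np.linalg.norm(z)
    y=np.array(ydir,float);y-=z*(y@z);y/=np.linalg.norm(y);return np.c_[np.cross(y,z),y,z]
def go(pos,Rm,grasp=True,pinch=.019):
    s=read_state();p0=np.array(s["tool_pos"]);R0=R.from_rotvec(s["orientation"])
    pos=np.array(pos,float)+(pinch*Rm[:,2] if grasp else 0)
    d=R0.inv().apply(pos-p0)/.1; r=(R0.inv()*R.from_matrix(Rm)).as_rotvec()/np.pi
    print("t",round(s["t"],2),"from",p0.round(4),"to",pos.round(4),"shift",d.round(3),"turn",r.round(4),"maxdeg",np.degrees(np.linalg.norm(r)*np.pi).round(1),"mm",(np.linalg.norm(d)*100).round(1),"q",np.round(s["q"],2),"F",np.round(s["force"],1))
    return d,r
def d2(az): a=np.radians(az);return np.array([np.cos(a),np.sin(a),0])
E
python3 - <<'E'
from plan import *
from ov import keg,p
c,x,y,z=keg(p);print(z)
Rm=tool(-z,ydir=d2(-69.5))
go([.40,.35,.40],tool([0,0,-1],ydir=d2(20)),False)
go(c+.2*z,Rm,False)
E
```

```text
bal [0.72551663 0.67749547 0.18515365] [0.70136691 0.61154985 0.56921598] [0.83407319 0.39137454 0.59899554]
box base [[ 0.82833137 -0.05420744  0.        ]
 [ 0.8728173   0.1389769   0.        ]] [[ 0.8664517  -0.03275888  0.        ]
 [ 1.0580575  -0.02187278  0.        ]]
box top [ 0.87886897 -0.01605399  0.38598664]
mill [[0.383 0.22  0.   ]]
tumL [[0.38  0.085 0.   ]]
tumR [[ 0.389 -0.081  0.   ]]
jig [[0.409 0.017 0.   ]]
cup [[ 0.331 -0.219  0.   ]]
syr_green [[ 0.655 -0.331  0.   ]]
bottle [[0.593 0.382 0.   ]]
shak [[0.593 0.382 0.   ]]
[-0.46816932 -0.17542191  0.86605118]
t 0.15 from [0.1787 0.5723 0.2178] to [0.4  0.35 0.4 ] shift [-2.775 -1.465 -1.82 ] turn [-4.000e-04  2.000e-04  2.925e-01] maxdeg 52.6 mm 362.7 q [ 1.18  0.13  1.49  0.    1.52 -0.09] F [0.2 0.  0. ]
t 0.15 from [0.1787 0.5723 0.2178] to [ 0.4976 -0.155   0.3747] shift [-5.212 -5.993 -1.56 ] turn [-0.2057  0.0711  0.7669] maxdeg 143.5 mm 809.4 q [ 1.18  0.13  1.49  0.    1.52 -0.09] F [0.2 0.  0. ]
```

>>> move_arm --pt "-0.2 -0.2 -0.5 0 0 0.045 1" --pt "-0.6 -0.8 -1 0 0 0.09 1" --pt "-0.8 -1 -1 0 0 0.14 1" --pt "-0.8 -1 -1 0 0 0.18 1"

```text
t: 0.55
tool_pos: [0.2268, 0.4516, 0.3216]
orientation: [1.331, 2.844, 0.006]
force: [0.8, -0.3, 0.6]
opening: 0.0931
```

```bash
cat > w.py <<'E'
from plan import *
from ov import keg,p
c,x,y,z=keg(p)
E
python3 - <<'E'
from w import *
go([.42,.15,.40],tool([0,0,-1],ydir=d2(-20)),False)
E
```

```text
t 0.55 from [0.2268 0.4516 0.3216] to [0.42 0.15 0.4 ] shift [-3.553 -0.446 -0.786] turn [ 0.0011 -0.0007  0.3324] maxdeg 59.8 mm 366.6 q [ 1.   -0.15  1.58 -0.    1.71  0.31] F [ 0.8 -0.3  0.6]
```

>>> move_arm --pt "-0.4 0 -0.2 0 0 0.045 1" --pt "-0.8 0 -0.3 0 0 0.09 1" --pt "-1 0 -0.3 0 0 0.14 1"

```text
t: 0.85
tool_pos: [0.2919, 0.3755, 0.3507]
orientation: [1.911, 2.492, 0.005]
force: [-0.2, 1.2, -0.2]
opening: 0.0931
```

>>> move_arm --pt "-0.5 -0.5 -0.2 0 0 0.045 1" --pt "-0.9 -0.8 -0.3 0 0 0.09 1" --pt "-1 -1 -0.3 0 0 0.14 1"

```text
t: 1.15
tool_pos: [0.2199, 0.2524, 0.3789]
orientation: [2.401, 2.025, -0.0]
force: [0.4, -0.8, 0.6]
opening: 0.093
```

```bash
python3 - <<'E'
from w import *
go(c+.18*z,tool(-z,ydir=d2(-69.5)),False)
E
```

```text
t 1.15 from [0.2199 0.2524 0.3789] to [ 0.507  -0.1515  0.3573] shift [-3.495  3.512  0.218] turn [-0.0866  0.1513  0.3242] maxdeg 66.3 mm 495.9 q [ 0.7  -0.6   1.82 -0.    1.93  0.87] F [ 0.4 -0.8  0.6]
```

>>> move_arm --pt "-0.4 0.4 0 0 0 0.045 1" --pt "-0.8 0.8 0 0 0 0.09 1" --pt "-1 1 0 0 0 0.12 1" --pt "-1 1 0 0 0 0.12 1"

```text
t: 1.55
tool_pos: [0.3046, 0.1352, 0.3781]
orientation: [2.741, 1.533, -0.001]
force: [-0.3, 0.7, -0.1]
opening: 0.0929
```

```bash
python3 - <<'E'
from w import *
go(c+.18*z,tool(-z,ydir=d2(-69.5)),False)
E
```

```text
t 1.55 from [0.3046 0.1352 0.3781] to [ 0.507  -0.1515  0.3573] shift [-1.383  3.225  0.212] turn [-0.0547  0.1608  0.2059] maxdeg 48.0 mm 351.6 q [ 0.27 -0.61  1.82 -0.    1.93  0.82] F [-0.3  0.7 -0.1]
```

>>> move_arm --pt "-0.1 0.5 0 0 0 0.02 1" --pt "-0.3 0.9 0 -0.01 0.03 0.04 1" --pt "-0.4 1 0 -0.02 0.05 0.06 1"

```text
t: 1.85
tool_pos: [0.3694, 0.0518, 0.3772]
orientation: [-2.837, -1.266, -0.26]
force: [-1.1, 1.0, 0.2]
opening: 0.0927
```

```bash
python3 - <<'E'
from w import *
go(c+.18*z,tool(-z,ydir=d2(-69.5)),False)
E
```

```text
t 1.85 from [0.3694 0.0518 0.3772] to [ 0.507  -0.1515  0.3573] shift [-0.627  2.373  0.209] turn [-0.0377  0.1092  0.1488] maxdeg 33.9 mm 246.3 q [-0.11 -0.66  1.87  0.11  1.8   0.66] F [-1.1  1.   0.2]
```

>>> move_arm --pt "-0.1 0.5 0 0 0.02 0.03 1" --pt "-0.2 0.9 0.05 -0.01 0.05 0.06 1" --pt "-0.3 1 0.1 -0.02 0.06 0.08 1" --pt "-0.3 1 0.1 -0.02 0.06 0.08 1"

```text
t: 2.25
tool_pos: [0.4233, -0.036, 0.3671]
orientation: [-2.901, -0.869, -0.55]
force: [-0.6, 0.0, 0.3]
opening: 0.0927
```

```bash
python3 - <<'E'
from w import *
go(c+.18*z,tool(-z,ydir=d2(-69.5)),False)
E
```

```text
t 2.25 from [ 0.4233 -0.036   0.3671] to [ 0.507  -0.1515  0.3573] shift [0.015 1.418 0.172] turn [-0.0178  0.0496  0.0679] maxdeg 15.5 mm 142.9 q [-0.47 -0.68  1.93  0.29  1.66  0.58] F [-0.6  0.   0.3]
```

>>> move_arm --pt "0 0.5 0.05 -0.01 0.03 0.04 1" --pt "0 0.9 0.1 -0.018 0.05 0.068 1" --pt "0 1 0.1 -0.018 0.05 0.068 1" --pt "0 1 0.1 -0.018 0.05 0.068 1"

```text
t: 2.65
tool_pos: [0.482, -0.116, 0.3632]
orientation: [-2.898, -0.535, -0.778]
force: [0.3, 0.5, 0.2]
opening: 0.0933
```

```bash
python3 - <<'E'
from w import *
go(c+.18*z,tool(-z,ydir=d2(-69.5)),False)
E
```

```text
t 2.65 from [ 0.482  -0.116   0.3632] to [ 0.507  -0.1515  0.3573] shift [0.063 0.421 0.104] turn [-0.0009 -0.0002  0.002 ] maxdeg 0.4 mm 43.8 q [-0.68 -0.58  1.92  0.45  1.52  0.56] F [0.3 0.5 0.2]
```

>>> move_arm --pt "0.06 0.42 0.1 0 0 0 1" --pt "0.06 0.42 0.1 0 0 0 1"

```text
t: 2.85
tool_pos: [0.5073, -0.1523, 0.3555]
orientation: [-2.897, -0.535, -0.774]
force: [-1.5, -0.2, -0.7]
opening: 0.0929
```

```bash
python3 - <<'E'
from w import *
from ov import *
w=read_camera("wrist");np.save("wrist1.npy",w,allow_pickle=True)
go(c+.18*z,tool(-z,ydir=d2(-69.5)),False)
D=[(ring(p,.047,.008),G),(ring(p,.04,.008),Y)]+[(g,Rd) for g in grip(p,np.pi/2)]
crop(w,0,0,512,384,1.5,"w1.png",D)
E
```

```text
t 2.9 from [ 0.5067 -0.1511  0.3566] to [ 0.507  -0.1515  0.3573] shift [ 0.005  0.005 -0.006] turn [-0.0015  0.0002  0.002 ] maxdeg 0.5 mm 0.9 q [-0.71 -0.46  1.85  0.46  1.49  0.51] F [ 0.1 -0.7 -0.8]
```

View pics/w1.png

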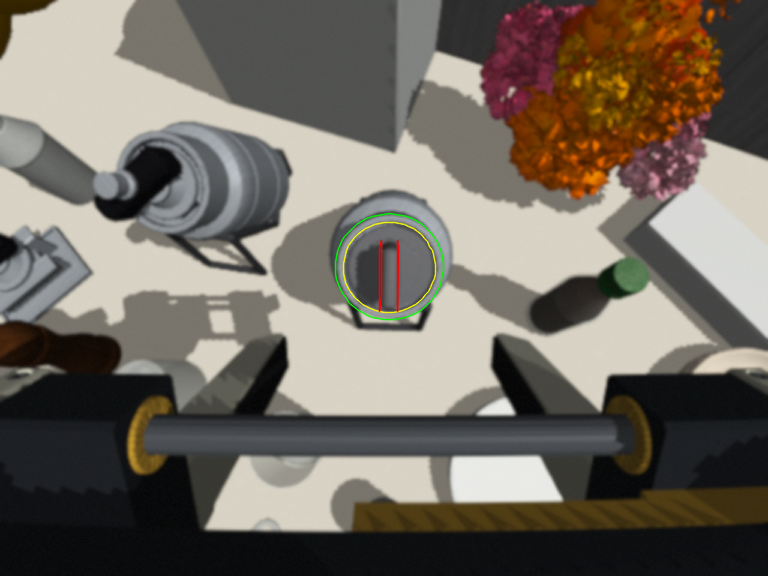

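```bash
python3 - <<'E'
from ov import *
w=ld("wrist1")
D=[(ring(p,.047,.008),G),(ring(p,.04,.008),Y)]+[(g,Rd) for g in grip(p,np.pi/2)]
crop(w,215,120,310,225,5,"w1a.png");crop(w,215,120,310,225,5,"w1b.png",D)
cv2.imwrite("pics/w1c.png",cv2.resize(np.hstack([cv2.imread("pics/w1a.png"),cv2.imread("pics/w1b.png")]),(800,442)))
E
```

```text
(no output)
```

View pics/w1c.png

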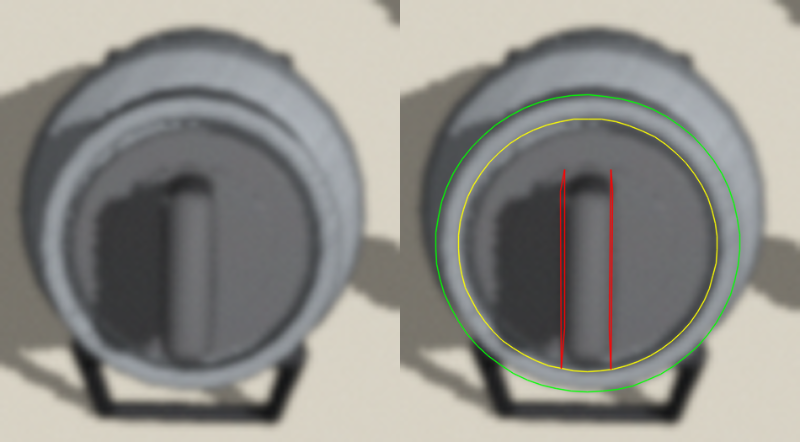

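```bash
python3 - <<'E'
from ov import *
w=ld("wrist1")
crop(w,217,130,307,215,8.8,"w1d.png"); print(217+90)
E
```

```text
307
```

View pics/w1d.png

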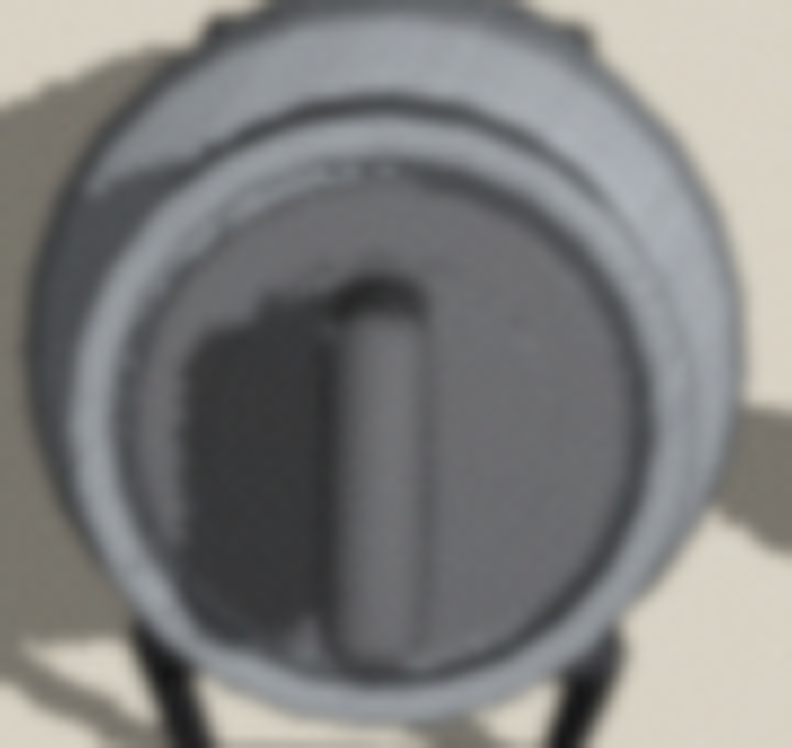

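```bash
cat > fit2.py <<'E'
from fit import *
w=ld("wrist1")
wo=un([(72,430),(90,520),(150,620),(250,690),(385,720),(520,695),(620,620),(690,480),(385,112),(280,130),(170,215),(100,310),(500,130)],(217,130),8.8)
wi=un([(120,430),(300,668),(450,665),(560,610),(650,430),(620,290),(540,200),(400,158),(250,190)],(217,130),8.8)
def res2(p,wt=(1,1,2)):
    c,z,x,y=circ(p);r=[]
    for cam,pts,rad,k0 in((sc,a,.047,wt[0]),(sd,b,.047,wt[1]),(w,wo,.047,wt[2]),(w,wi,.040,wt[2])):
        P=c+.008*z+rad*(np.outer(np.cos(t),x)+np.outer(np.sin(t),y))
        q=proj(cam,P);d=np.linalg.norm(q[None]-pts[:,None],axis=2);ctr=q.mean(0);i=d.argmin(1)
        for k in range(len(pts)):
            n=q[i[k]]-ctr;n/=np.linalg.norm(n);r.append(k0*((pts[k]-q[i[k]])@n))
    return np.array(r+[(p[4]-np.radians(30))*500])
for wt in((1,1,2),(1,1,.01),(0.01,.01,2),(1,.01,1),(.01,1,1)):
    s2=least_squares(lambda p:res2(p,wt),s.x,x_scale=[.01,.01,.01,.1,.1],diff_step=1e-4)
    print(wt,s2.x.round(4),np.degrees(s2.x[3]),abs(s2.fun).mean())
    if wt==(1,1,2): np.save("neck2.npy",s2.x);print(s2.fun.round(1))
E
python3 fit2.py
```

```text
(1, 1, 2) [ 0.5937 -0.1207  0.1978  0.5414  0.5238] 31.018340181713395 0.6771057604879062
[ 0.7  0.6  0.6  0.9  0.9  0.3 -0.4 -0.9 -2.  -1.9 -1.4 -0.8 -0.7 -0.4
 -0.5  0.   1.   0.3  0.3  0.4  0.3  0.3 -0.1  0.3 -0.  -0.3 -1.  -0.7
  0.8  0.7 -0.2 -0.9 -0.4 -2.8 -1.2 -0.7  0.2  0.1 -1.5 -0.8 -0.7 -0.3
  0.2 -0.2  1.3  0.1]
(1, 1, 0.01) [ 0.5912 -0.1199  0.2014  0.359   0.5236] 20.569367261588063 0.10232688250260505
(0.01, 0.01, 2) [ 0.5942 -0.1206  0.1958  0.5189  0.5236] 29.732953198853316 0.30920004466337925
(1, 0.01, 1) [ 0.593  -0.121   0.2     0.3969  0.5237] 22.739950050309723 0.40121334748133247
(0.01, 1, 1) [ 0.594  -0.1205  0.1962  0.646   0.5236] 37.011325448649394 0.27369687687889
```

```bash
cat >> fit2.py <<'E'
print("fixed yaw")
for yaw in(18.5,20.5,22.5):
  for wt in((1,1,1),(.01,.01,2)):
    f=lambda q:res2([*q,np.radians(yaw),np.radians(30)],wt)
    s3=least_squares(f,s.x[:3],x_scale=.01,diff_step=1e-4);print(yaw,wt,s3.x.round(4),abs(s3.fun).mean().round(3))
    if yaw==20.5 and wt[0]==1:np.save("neck3.npy",np.r_[s3.x,np.radians([yaw,30])])
E
python3 fit2.py|sed -n '/fixed/,$p'
cat > ovw.py <<'E'
from ov import *
def show(n,name,p,box,f,psi=np.pi/2,extra=[]):
    w=ld(n)
    D=[(ring(p,.047,.008),G),(ring(p,.04,.008),Y),(ring(p,.062,-.05),B),(ring(p,.062,-.1),B)]+[(g,Rd) for g in grip(p,psi)]+extra
    crop(w,*box,f,name,D)
E
python3 - <<'E'
from ovw import *
p=np.load("neck3.npy")
show("wrist1","f1.png",p,(210,115,314,225),4,)
show("scene0","f2.png",p,(270,155,354,255),4.4)
show("side0","f3.png",p,(190,130,284,230),4.4)
a=[cv2.resize(cv2.imread(f"pics/f{k}.png"),(416,440)) for k in(1,2,3)]
cv2.imwrite("pics/f.png",cv2.resize(np.hstack(a),(800,282)))
E
```

```text
fixed yaw
18.5 (1, 1, 1) [ 0.593  -0.1211  0.1999] 0.474
18.5 (0.01, 0.01, 2) [ 0.5944 -0.1208  0.1955] 0.376
20.5 (1, 1, 1) [ 0.593  -0.121   0.1999] 0.46
20.5 (0.01, 0.01, 2) [ 0.5945 -0.1207  0.1954] 0.361
22.5 (1, 1, 1) [ 0.5931 -0.121   0.1998] 0.449
22.5 (0.01, 0.01, 2) [ 0.5944 -0.1207  0.1955] 0.345
```

View pics/f.png

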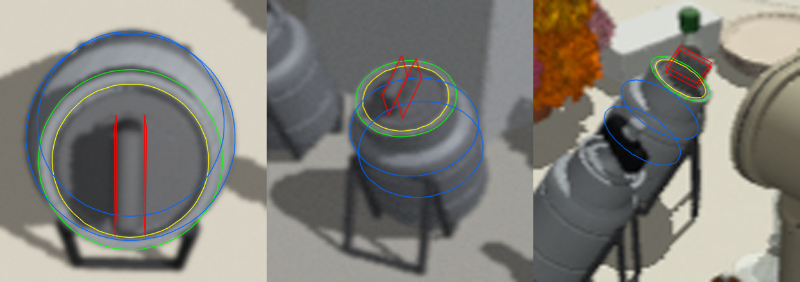

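```bash
cat > w.py <<'E'
from plan import *
from ov import keg
p=np.array([.5935,-.1209,.1985,np.radians(20.5),np.radians(30)])
c,x,y,z=keg(p)
E
python3 - <<'E'
from w import *
go(c+.034*z,tool(-z,ydir=d2(-69.5)))
E
```

```text
t 2.9 from [ 0.5067 -0.1511  0.3566] to [ 0.5865 -0.1235  0.2115] shift [0.006 0.03  1.679] turn [-0.0017  0.0002  0.002 ] maxdeg 0.5 mm 167.9 q [-0.71 -0.46  1.85  0.46  1.49  0.51] F [ 0.1 -0.7 -0.8]
```

>>> move_arm --pt "0 0.01 0.4 0 0 0 1" --pt "0 0.02 0.8 0 0 0 1" --pt "0.01 0.03 1 0 0 0 1" --pt "0.01 0.03 1 0 0 0 1"

```text
t: 3.3
tool_pos: [0.5545, -0.1335, 0.2697]
orientation: [-2.896, -0.537, -0.775]
force: [-0.2, 0.8, 0.7]
opening: 0.093
```

```bash
python3 - <<'E'
from w import *
from ovw import show
w=read_camera("wrist");np.save("wrist2.npy",w,allow_pickle=True)
go(c+.034*z,tool(-z,ydir=d2(-69.5)))
show("wrist2","g1.png",p,(160,90,360,240),4)
E
```

```text
t 3.35 from [ 0.5548 -0.1345  0.272 ] to [ 0.5865 -0.1235  0.2115] shift [-0.013  0.01   0.691] turn [-0.0013 -0.0004  0.0025] maxdeg 0.5 mm 69.1 q [-0.61 -0.35  1.93  0.45  1.28  0.52] F [ 0.6 -0.4  1.1]
```

View pics/g1.png

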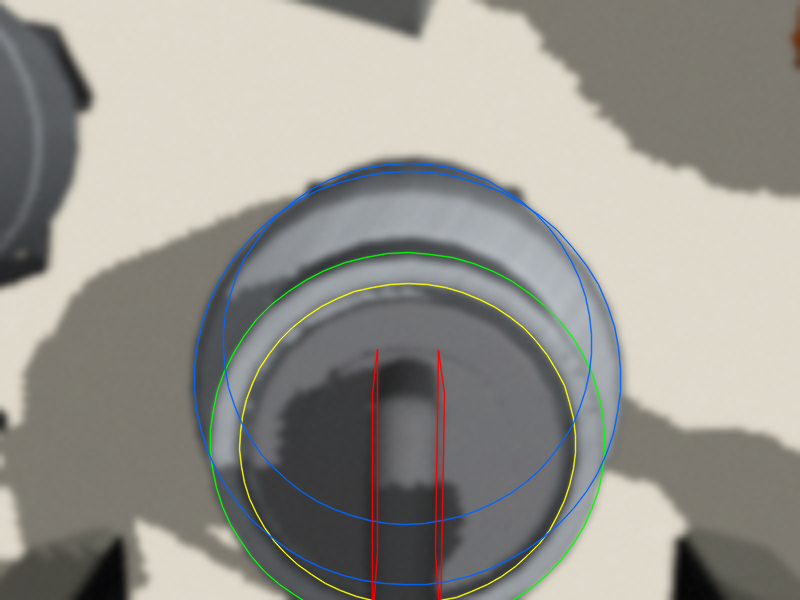

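>>> move_arm --pt "0 0.01 0.4 0 0 0 1" --pt "-0.01 0.01 0.69 0 0 0 1" --pt "-0.01 0.01 0.69 0 0 0 1"

```text
t: 3.65
tool_pos: [0.5864, -0.1243, 0.2103]
orientation: [-2.897, -0.534, -0.776]
force: [-0.2, -1.1, -0.4]
opening: 0.0928
```

>>> move_arm --pt "0 0 0 0 0 0 -0.5" --pt "0 0 0 0 0 0 -1" --pt "0 0 0 0 0 0 -1" --pt "0 0 0 0 0 0 -1" --pt "0 0 0 0 0 0 -1" --pt "0 0 0 0 0 0 -1" --squeeze 15

```text
t: 4.25
tool_pos: [0.5872, -0.1265, 0.2123]
orientation: [-2.9, -0.531, -0.782]
force: [0.1, 0.6, 0.5]
opening: 0.0495
```

>>> move_arm --pt "0 0 0 0 0 0 -1" --pt "0 0 0 0 0 0 -1" --pt "0 0 0 0 0 0 -1" --pt "0 0 0 0 0 0 -1" --pt "0 0 0 0 0 0 -1" --pt "0 0 0 0 0 0 -1"

```text
t: 4.85
tool_pos: [0.5872, -0.1257, 0.212]
orientation: [-2.898, -0.532, -0.781]
force: [-1.3, 3.3, 2.4]
opening: 0.0139
```

```bash
python3 - <<'E'
from w import *
s=read_state();print(s["opening"],s["force"],s["tool_pos"])
E
```

```text
0.01390129131724553 [-1.30110599  3.30524547  2.35242652] [ 0.58717603 -0.12566015  0.21199047]
```

>>> move_arm --pt "0 0 -0.3 0 0 0 -1" --pt "0 0 -0.7 0 0 0 -1" --pt "0 0 -1 0 0 0 -1" --pt "0 0 -1 0 0 0 -1"

```text
t: 5.25
tool_pos: [0.5409, -0.1459, 0.3037]
orientation: [-2.903, -0.533, -0.791]
force: [0.7, -1.4, 0.5]
opening: 0.0138
```

```bash
python3 - <<'E'
from w import *
s=read_state();print(s["opening"])
go([.454,-.349,.2],tool([0,0,-1],ydir=d2(-80)))
E
```

```text
0.013771991535240795
t 5.25 from [ 0.5409 -0.1459  0.3037] to [ 0.454 -0.349  0.181] shift [-1.947  1.583  0.298] turn [-0.013  -0.1685  0.0585] maxdeg 32.2 mm 252.7 q [-0.65 -0.39  1.91  0.45  1.34  0.52] F [ 0.7 -1.4  0.5]
```

>>> move_arm --pt "-0.3 0.4 0 0 -0.03 0.01 -1" --pt "-0.6 0.7 0 0 -0.06 0.02 -1" --pt "-0.9 0.9 0.05 -0.01 -0.09 0.03 -1" --pt "-1 0.9 0.05 -0.01 -0.1 0.04 -1"

```text
t: 5.65
tool_pos: [0.4923, -0.2596, 0.2405]
orientation: [-3.067, -0.354, -0.311]
force: [-0.2, 0.2, -1.3]
opening: 0.0139
```

```bash
python3 - <<'E'
from w import *
s=read_state();print(s["opening"])
go([.454,-.349,.15],tool([0,0,-1],ydir=d2(-80)))
E
```

```text
0.013942928052757896
t 5.65 from [ 0.4923 -0.2596  0.2405] to [ 0.454 -0.349  0.131] shift [-0.786  0.798  0.944] turn [-0.0067 -0.0648  0.0175] maxdeg 12.1 mm 146.5 q [-0.69 -0.13  1.73  0.17  1.44  0.63] F [-0.2  0.2 -1.3]
```

>>> move_arm --pt "-0.3 0.3 0.2 0 -0.03 0.01 -1" --pt "-0.6 0.6 0.5 0 -0.06 0.02 -1" --pt "-0.79 0.8 0.8 -0.01 -0.065 0.02 -1" --pt "-0.79 0.8 0.94 -0.007 -0.065 0.018 -1" --pt "-0.79 0.8 0.94 -0.007 -0.065 0.018 -1"

```text
t: 6.15
tool_pos: [0.4544, -0.3455, 0.1305]
orientation: [-3.125, -0.275, -0.004]
force: [0.0, 0.0, 0.6]
opening: 0.0141
```

```bash
python3 - <<'E'
from w import *
from ov import *
w=read_camera("wrist");np.save("wrist3.npy",w,allow_pickle=True)
c3=read_camera("scene");np.save("scene3.npy",c3,allow_pickle=True)
dx,dy=.454,-.349
D=[(flat(dx,dy,.096,.036),G),(flat(dx,dy,.08,.005),Y)]
crop(w,0,0,512,384,1.5,"h1.png",D);crop(c3,230,150,430,350,3.,"h2.png",D)
crop(c3,290,165,344,205,14,"h3.png")
go([.454,-.349,.042],tool([0,0,-1],ydir=d2(-80)))
E
```

```text
t 6.25 from [ 0.4563 -0.347   0.135 ] to [ 0.454 -0.349  0.023] shift [-0.034  0.014  1.12 ] turn [ 0.0004 -0.0022  0.0005] maxdeg 0.4 mm 112.0 q [-0.74  0.11  1.67  0.    1.36  0.65] F [ 0.  -1.1 -1.2]
```

View pics/h1.png

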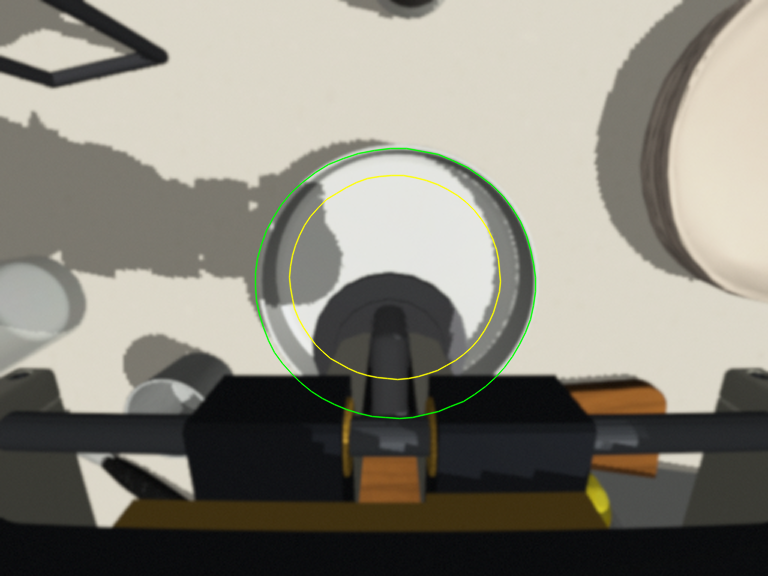

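View pics/h2.png

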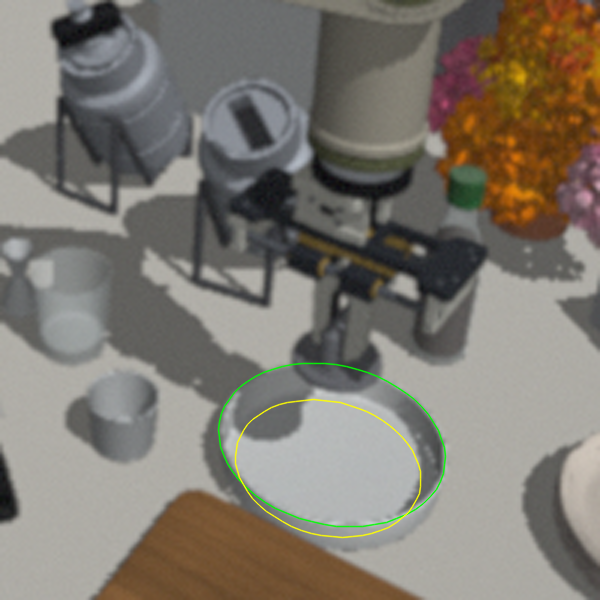

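View pics/h3.png

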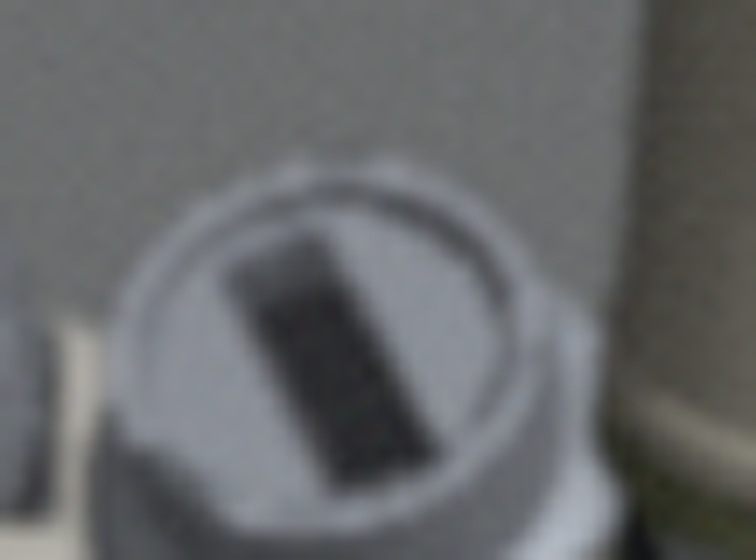

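>>> move_arm --pt "-0.03 0.01 0.4 0 0 0 -1" --pt "-0.03 0.01 0.8 0 0 0 -1" --pt "-0.03 0.01 0.95 0 0 0 -1" --pt "-0.03 0.01 1 0 0 0 -1"

```text
t: 6.65
tool_pos: [0.4535, -0.3483, 0.0342]
orientation: [3.129, 0.276, 0.009]
force: [-0.4, 0.4, -0.1]
opening: 0.0144
```

>>> move_arm --pt "0 0 0.06 0 0 0 -1" --pt "0 0 0.1 0 0 0 -1" --pt "0 0 0.1 0 0 0 -1"

```text
t: 6.95
tool_pos: [0.4544, -0.3497, 0.0256]
orientation: [3.127, 0.275, 0.012]
force: [-0.3, -0.7, -0.6]
opening: 0.0139
```

```bash
python3 - <<'E'
from w import *
go([.454,-.349,.042],tool([0,0,-1],ydir=d2(-80)))
E
```

```text
t 6.95 from [ 0.4544 -0.3497  0.0256] to [ 0.454 -0.349  0.023] shift [-0.003 -0.008  0.026] turn [ 0.0009 -0.0023  0.0004] maxdeg 0.4 mm 2.7 q [-0.75  0.23  1.75  0.    1.16  0.65] F [-0.3 -0.7 -0.6]
```

>>> move_arm --pt "0 0 0.03 0 0 0 -1" --pt "0 0 0.03 0 0 0 -1" --pt "0 0 0.03 0 0 0 -0.4" --pt "0 0 0.03 0 0 0 -0.2" --pt "0 0 0.03 0 0 0 -0.2" --pt "0 0 0.03 0 0 0 -0.2" --pt "0 0 0.03 0 0 0 -0.2"

```text
t: 7.65
tool_pos: [0.4537, -0.3491, 0.0215]
orientation: [3.128, 0.276, 0.01]
force: [1.1, 0.8, 0.0]
opening: 0.037
```

>>> move_arm --pt "0 0 -0.3 0 0 0 -0.2" --pt "0 0 -0.7 0 0 0 -0.2" --pt "0 0 -1 0 0 0 0" --pt "0 0 -1 0 0 0 1"

```text
t: 8.05
tool_pos: [0.4557, -0.3516, 0.1274]
orientation: [3.121, 0.275, 0.019]
force: [-0.1, 0.3, 0.2]
opening: 0.0488
```

```bash
cat > slot.py <<'E'
from ov import *
from fit import un
pp=np.array([.5935,-.1209,.1985,np.radians(20.5),np.radians(30)])
def slot(p,psi,h=0):
    c,x,y,z=keg(p);d=np.cos(psi)*x+np.sin(psi)*y;e=np.cross(z,d)
    return np.array([c+u*.034*d+v*.013*e+h*z for u,v in((-1,-1),(1,-1),(1,1),(-1,1),(-1,-1))])
E
python3 - <<'E'
from w import *
from slot import *
w=read_camera("wrist");np.save("wrist4.npy",w,allow_pickle=True);crop(w,0,0,512,384,1.5,"i1.png")
c3=ld("scene3")
o,v=ray(c3,un([(280,245),(385,470)],(290,165),14))
c,x,y,z=keg(pp);q=o+v*(((c-o)@z)/(v@z))[:,None]
d=np.diff(q,axis=0)[0];print(np.linalg.norm(d),"psi",np.degrees(np.arctan2(d@y,d@x)),"mid off",(q.mean(0)-c)@x,(q.mean(0)-c)@y)
E
```

```text
0.062441864011589215 psi 131.37410654669569 mid off 0.0024838883970723156 -0.0029563667519794065
```

View pics/i1.png

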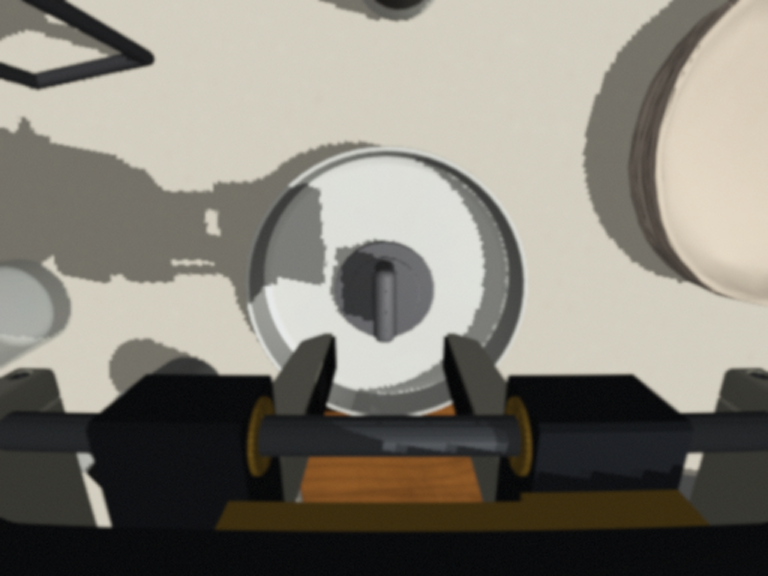

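```bash
cat >> w.py <<'E'
def td(phi): a=np.radians(phi);return np.cos(a)*x+np.sin(a)*y
E
python3 - <<'E'
from w import *
go(c+.16*z,tool(-z,ydir=td(221)),False)
E
```

```text
t 8.1 from [ 0.4547 -0.3506  0.1247] to [ 0.5186 -0.1489  0.3371] shift [ 1.002 -1.861 -2.126] turn [-0.0422  0.1642 -0.2786] maxdeg 58.7 mm 299.8 q [-0.75  0.11  1.68  0.    1.34  0.65] F [ 0.6 -1.2  0.4]
```

>>> move_arm --pt "0 0 -0.5 0 0 -0.03 1" --pt "0 -0.3 -1 -0.01 0.03 -0.07 1" --pt "0.2 -0.7 -1 -0.01 0.06 -0.11 1" --pt "0.4 -0.9 -1 -0.02 0.08 -0.15 1" --pt "0.4 -0.9 -1 -0.02 0.08 -0.15 1"

```text
t: 8.6
tool_pos: [0.476, -0.251, 0.2204]
orientation: [2.911, 0.988, 0.404]
force: [0.4, -0.5, -0.0]
opening: 0.0909
```

```bash
python3 - <<'E'
from w import *
go(c+.16*z,tool(-z,ydir=td(221)),False)
E
```

```text
t 8.6 from [ 0.476  -0.251   0.2204] to [ 0.5186 -0.1489  0.3371] shift [ 1.211 -0.417 -0.972] turn [-0.0276  0.0814 -0.1284] maxdeg 27.8 mm 160.8 q [-0.73 -0.24  1.87  0.21  1.35  0.16] F [ 0.4 -0.5 -0. ]
```

>>> move_arm --pt "0.1 -0.1 -0.5 -0.01 0.02 -0.035 1" --pt "0.5 -0.2 -0.9 -0.015 0.04 -0.07 1" --pt "0.9 -0.4 -0.97 -0.025 0.06 -0.1 1" --pt "1 -0.42 -0.97 -0.028 0.081 -0.128 1" --pt "1 -0.42 -0.97 -0.028 0.081 -0.128 1" --pt "1 -0.42 -0.97 -0.028 0.081 -0.128 1"

```text
t: 9.2
tool_pos: [0.5023, -0.1649, 0.3311]
orientation: [2.545, 1.493, 0.768]
force: [0.4, -1.0, 0.6]
opening: 0.0925
```

```bash
python3 - <<'E'
from w import *
from slot import *
w=read_camera("wrist");np.save("wrist5.npy",w,allow_pickle=True)
go(c+.16*z,tool(-z,ydir=td(221)),False)
D=[(ring(p,.047,.008),G),(ring(p,.04,.008),Y),(slot(p,np.radians(131)),Rd)]
print(proj(w,c))
crop(w,0,0,512,384,1.5,"j1.png",D)
E
```

```text
t 9.25 from [ 0.5024 -0.1649  0.3313] to [ 0.5186 -0.1489  0.3371] shift [0.22  0.064 0.052] turn [-0.0002  0.0023 -0.0033] maxdeg 0.7 mm 23.5 q [-0.74 -0.45  1.9   0.46  1.45 -0.23] F [-0.5  0.4 -0.3]
[[263.98386761 161.97277264]]
```

View pics/j1.png

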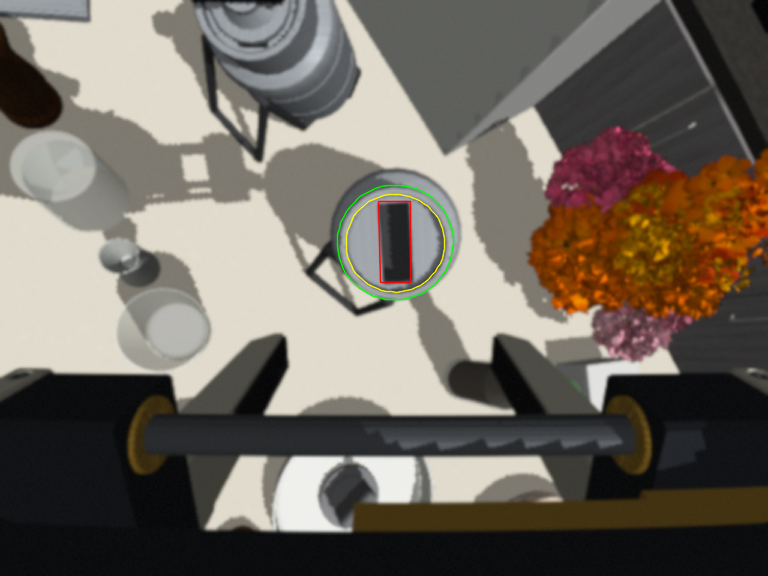

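>>> move_arm --pt "0.22 0.06 0.3 0 0.002 -0.003 1" --pt "0.22 0.06 0.5 0 0.002 -0.003 1" --pt "0.22 0.06 0.5 0 0.002 -0.003 1"

```text
t: 9.55
tool_pos: [0.539, -0.1392, 0.2956]
orientation: [2.537, 1.512, 0.776]
force: [-1.4, -0.2, -0.1]
opening: 0.0929
```

```bash
python3 - <<'E'
from w import *
from slot import *
w=read_camera("wrist");np.save("wrist6.npy",w,allow_pickle=True)
go(c+.16*z,tool(-z,ydir=td(221)),False)
print(proj(w,c))
crop(ld("wrist5"),225,115,303,200,8,"k1.png");crop(w,200,105,320,225,6.5,"k2.png")
a,b=cv2.imread("pics/k1.png"),cv2.imread("pics/k2.png");print(a.shape,b.shape)
E
```

```text
t 9.6 from [ 0.539  -0.1397  0.2974] to [ 0.5186 -0.1489  0.3371] shift [-0.006  0.013 -0.455] turn [-0.0009 -0.0002  0.0005] maxdeg 0.2 mm 45.5 q [-0.64 -0.39  1.91  0.45  1.34 -0.19] F [-0.9 -0.8  0.3]
[[261.12629311 191.17512123]]
(680, 624, 3) (780, 780, 3)
```

View pics/k1.png

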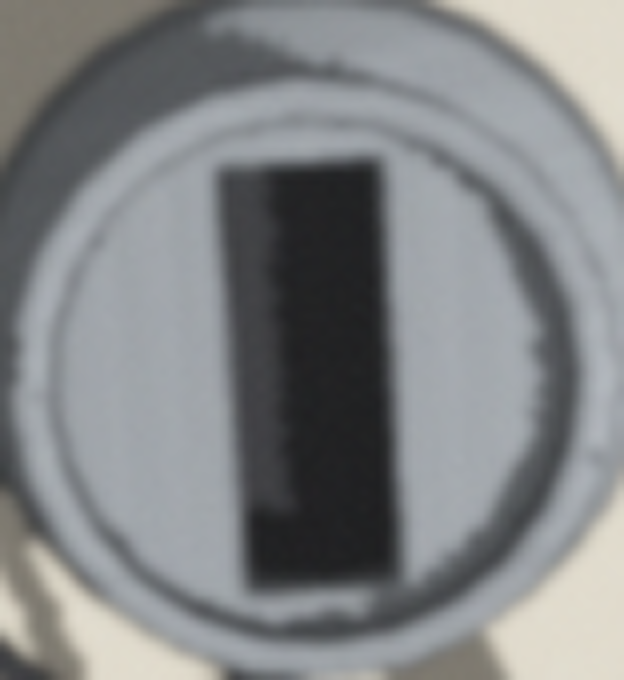

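View pics/k2.png

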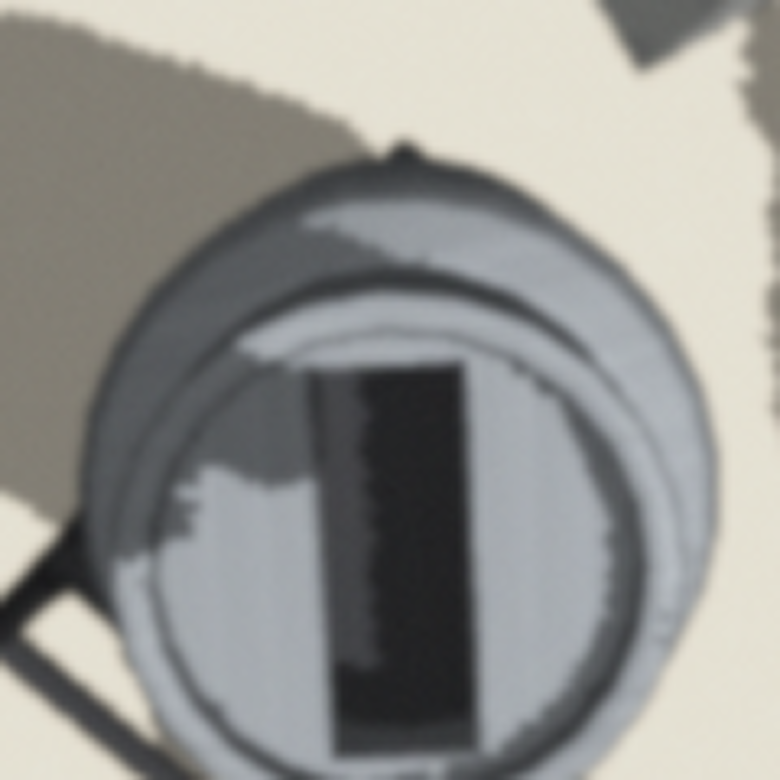

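```bash
cat > fit3.py <<'E'
from fit2 import *
w5,w6=ld("wrist5"),ld("wrist6")
c5=un([(218,170),(382,160),(402,578),(245,590)],(225,115),8)
c6=un([(308,374),(463,365),(480,752),(333,757)],(200,105),6.5)
from slot import slot
def fr(p):
    return p
def model(p):
    S=slot(p[:5],p[5])[:4]; return S
# figure order by nearest
q0=proj(w5,slot(np.r_[.5935,-.1209,.1985,np.radians([20.5,30])],np.radians(131))[:4]);
o=[int(np.argmin(np.linalg.norm(q0-k,axis=1))) for k in c5];print(o)
def r3(p,wt,yk,tk,ww):
    r=[]
    S=model(p)
    if ww[0]: r+=list(ww[0]*(proj(w5,S)[o]-c5).ravel())
    if ww[1]: r+=list(ww[1]*(proj(w6,S)[o]-c6).ravel())
    r+=list(res2(p[:5],wt)[:-1])
    r+=[(p[4]-np.radians(30))*tk,(p[3]-np.radians(20.5))*yk]
    return np.array(r)
x0=np.r_[.5935,-.1209,.1985,np.radians([20.5,30,131])]
for nm,wt,yk,tk,ww in(("all",(.3,.3,.5),20,500,(1,1)),("slot only",(.001,.001,.001),20,500,(1,1)),("s5",(.001,.001,.001),100,500,(1,0)),("s6",(.001,.001,.001),100,500,(0,1)),("all,yawfree",(.3,.3,.5),0.1,500,(1,1)),("tiltfree",(.3,.3,.5),20,10,(1,1))):
    f=least_squares(lambda p:r3(p,wt,yk,tk,ww),x0,x_scale=[.01,.01,.01,.1,.1,.1],diff_step=1e-4)
    print(nm,f.x[:3].round(4),np.degrees(f.x[3:]).round(2),"res",abs(f.fun[:16]).max().round(2))
    if nm=="all":np.save("neck4.npy",f.x)
E
python3 fit3.py | sed -n '/^\[[0-9],/,$p'
```

```text
[0, 3, 2, 1]
all [ 0.5935 -0.1211  0.1967] [ 21.06  30.   133.43] res 0.82
slot only [ 0.5939 -0.1212  0.1955] [ 20.74  30.   133.71] res 0.91
s5 [ 0.5961 -0.1206  0.1915] [ 20.5   30.   133.79] res 0.2
s6 [ 0.5938 -0.1215  0.1948] [ 20.49  30.   134.01] res 0.21
all,yawfree [ 0.5931 -0.1211  0.1977] [ 26.56  30.   128.63] res 0.83
tiltfree [ 0.5933 -0.1211  0.1972] [ 21.1   30.72 133.41] res 0.81
```

```bash
cat > w.py <<'E'
from plan import *
from ov import keg
_n=np.load("neck4.npy");p=_n[:5];PSI=np.degrees(_n[5])
c,x,y,z=keg(p)
def td(phi): a=np.radians(phi);return np.cos(a)*x+np.sin(a)*y
E
python3 - <<'E'
from w import *
print(td(PSI+90))
go([.36,.1,.40],tool([0,0,-1],ydir=d2(40)),False)
go([.36,.1,.40],tool([0,0,-1],ydir=d2(-140)),False)
E
```

```text
[ 0.81650915 -0.46385606  0.34373008]
t 9.6 from [ 0.539  -0.1397  0.2974] to [0.36 0.1  0.4 ] shift [ 1.728 -2.308 -1.3  ] turn [ 0.1704 -0.0456 -0.3708] maxdeg 73.9 mm 316.3 q [-0.64 -0.39  1.91  0.45  1.34 -0.19] F [-0.9 -0.8  0.3]
t 9.6 from [ 0.539  -0.1397  0.2974] to [0.36 0.1  0.4 ] shift [ 1.728 -2.308 -1.3  ] turn [-0.0504 -0.1885  0.6039] maxdeg 114.2 mm 316.3 q [-0.64 -0.39  1.91  0.45  1.34 -0.19] F [-0.9 -0.8  0.3]
```

>>> move_arm --pt "0.1 -0.2 -0.5 0 0 0 1" --pt "0.3 -0.5 -0.9 0.02 -0.005 -0.04 1" --pt "0.5 -0.8 -1 0.04 -0.01 -0.08 1" --pt "0.7 -1 -1 0.06 -0.015 -0.12 1" --pt "0.7 -1 -1 0.08 -0.02 -0.16 1"

```text
t: 10.1
tool_pos: [0.4386, -0.0472, 0.3832]
orientation: [2.121, 2.207, 0.453]
force: [1.1, -0.5, 1.2]
opening: 0.0932
```

```bash
python3 - <<'E'
from w import *
go([.36,.12,.38],tool([0,0,-1],ydir=d2(45)),False)
E
```

```text
t 10.1 from [ 0.4386 -0.0472  0.3832] to [0.36 0.12 0.38] shift [ 1.687 -0.741  0.142] turn [ 0.0943 -0.0224 -0.2356] maxdeg 45.9 mm 184.8 q [-0.45 -0.52  1.79  0.27  1.73 -0.43] F [ 1.1 -0.5  1.2]
```

>>> move_arm --pt "0.4 -0.2 0 0.02 0 -0.04 1" --pt "0.8 -0.4 0 0.04 -0.01 -0.08 1" --pt "1 -0.5 0 0.06 -0.015 -0.12 1" --pt "1 -0.6 0.05 0.08 -0.02 -0.16 1"

```text
t: 10.5
tool_pos: [0.3765, 0.0515, 0.3805]
orientation: [-1.529, -2.733, -0.081]
force: [0.2, -0.0, -0.3]
opening: 0.093
```

```bash
python3 - <<'E'
from w import *
go([.40,.30,.33],tool([0,0,-1],ydir=d2(65)),False)
E
```

```text
t 10.5 from [0.3765 0.0515 0.3805] to [0.4  0.3  0.33] shift [1.976 1.477 0.632] turn [ 0.0156 -0.0065 -0.1859] maxdeg 33.6 mm 254.7 q [-0.05 -0.5   1.75  0.05  1.88 -0.58] F [ 0.2 -0.  -0.3]
```

>>> move_arm --pt "0.4 0.2 0 0 0 -0.04 1" --pt "0.8 0.5 0 0.01 0 -0.08 1" --pt "1 0.75 0.1 0.015 -0.006 -0.11 1" --pt "1 0.75 0.1 0.015 -0.006 -0.11 1"

```text
t: 10.9
tool_pos: [0.3892, 0.1779, 0.3737]
orientation: [-1.035, -2.954, -0.003]
force: [0.2, -0.8, -0.1]
opening: 0.0932
```

```bash
python3 - <<'E'
from w import *
go([.453,.3675,.30],tool([0,0,-1],ydir=d2(65)),False)
E
```

```text
t 10.9 from [0.3892 0.1779 0.3737] to [0.453  0.3675 0.3   ] shift [0.676 1.881 0.741] turn [-0.0002 -0.0037 -0.0756] maxdeg 13.6 mm 213.2 q [ 0.3  -0.34  1.65  0.01  1.84 -0.59] F [ 0.2 -0.8 -0.1]
```

>>> move_arm --pt "0.2 0.45 0 0 0 -0.03 1" --pt "0.35 0.9 0.1 0 0 -0.06 1" --pt "0.4 1 0.2 0 -0.004 -0.076 1" --pt "0.4 1 0.2 0 -0.004 -0.076 1"

```text
t: 11.3
tool_pos: [0.4205, 0.2781, 0.3533]
orientation: [0.686, 3.066, -0.003]
force: [-0.5, 0.1, -0.9]
opening: 0.0931
```

```bash
python3 - <<'E'
from w import *
from ov import *
w=read_camera("wrist");np.save("wrist7.npy",w,allow_pickle=True)
go([.453,.3675,.30],tool([0,0,-1],ydir=d2(65)),False)
cx,cy,yw=.4530,.3675,np.radians(-25)
D=[(box(cx,cy,yw,.13,.1,0),G),(box(cx,cy,yw,.078,.026,.107),Rd),(box(cx,cy,yw,.078,.026,.073),Rd),(flat(cx,cy,.012,.128),Y),(flat(cx,cy,.033,.058),Y)]
crop(w,0,0,512,384,1.5,"l1.png",D)
E
```

```text
t 11.35 from [0.4206 0.2773 0.3545] to [0.453  0.3675 0.3   ] shift [0.094 0.954 0.544] turn [-0.0003  0.0005 -0.0021] maxdeg 0.4 mm 110.2 q [ 0.48 -0.15  1.52 -0.    1.77 -0.65] F [ 0.  -0.6  0.2]
```

View pics/l1.png

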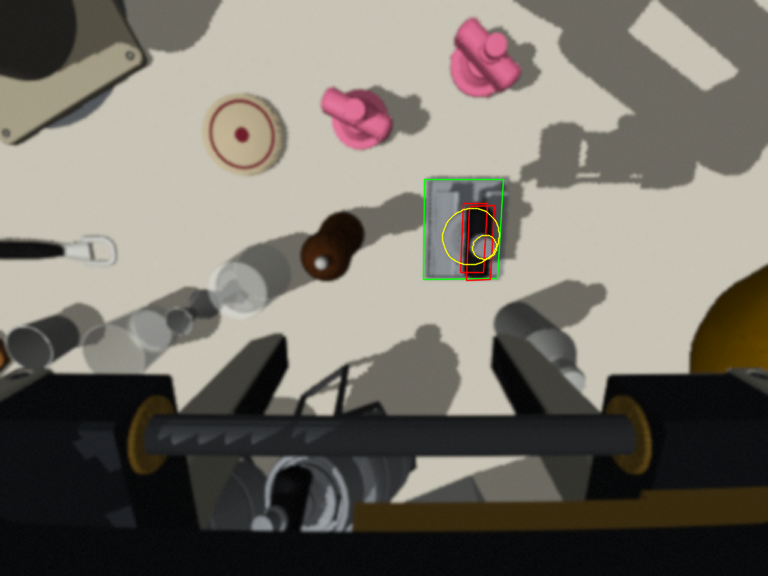

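>>> move_arm --pt "0.09 0.4 0.2 0 0 0 1" --pt "0.09 0.8 0.4 0 0 -0.002 1" --pt "0.09 0.95 0.7 0 0 -0.002 1" --pt "0.09 0.95 0.7 0 0 -0.002 1"

```text
t: 11.75
tool_pos: [0.4526, 0.3664, 0.2813]
orientation: [-0.681, -3.065, 0.007]
force: [-0.2, 0.1, -0.7]
opening: 0.0928
```

```bash
python3 - <<'E'
from w import *
from ov import *
w=read_camera("wrist");np.save("wrist8.npy",w,allow_pickle=True)
go([.453,.3675,.09],tool([0,0,-1],ydir=d2(65)))
cx,cy,yw=.4530,.3675,np.radians(-25)
D=[(box(cx,cy,yw,.13,.1,0),G),(box(cx,cy,yw,.078,.026,.107),Rd),(box(cx,cy,yw,.078,.026,.073),Rd),(flat(cx,cy,.012,.128),Y),(flat(cx,cy,.033,.058),Y)]
u=proj(w,[cx,cy,.1])[0].astype(int);print(u)
crop(w,u[0]-60,u[1]-60,u[0]+70,u[1]+60,6,"l2.png",D)
E
```

```text
t 11.8 from [0.4529 0.366  0.284 ] to [0.453  0.3675 0.071 ] shift [0.007 0.019 2.13 ] turn [-0.0008  0.0002 -0.0003] maxdeg 0.2 mm 213.0 q [ 0.59  0.07  1.44 -0.    1.64 -0.54] F [ 0.4 -0.9  0.2]
[260 176]
```

View pics/l2.png

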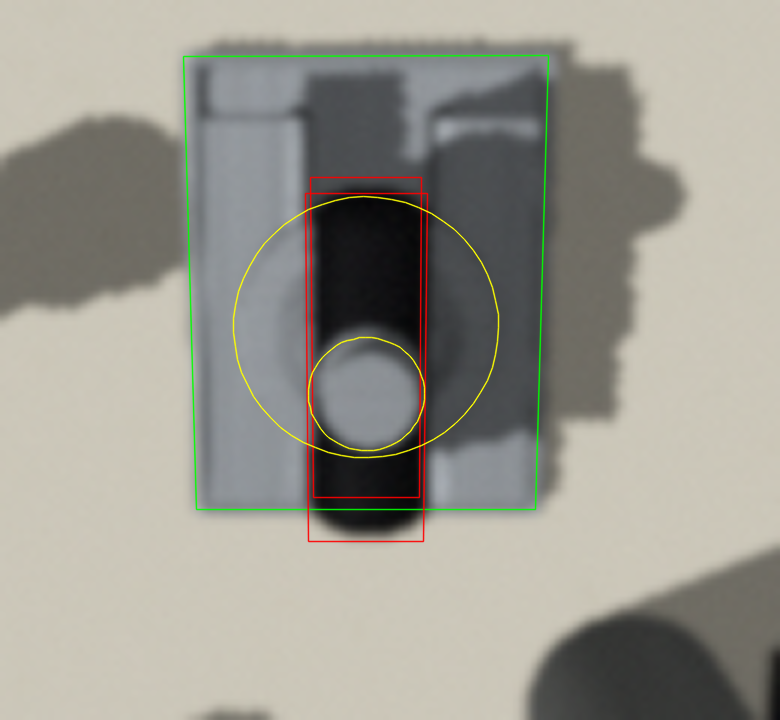

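>>> move_arm --pt "0.01 0.02 0.4 0 0 0 1" --pt "0.01 0.02 0.8 0 0 0 1" --pt "0.01 0.02 1 0 0 0 1" --pt "0.01 0.02 1 0 0 0 1"

```text
t: 12.2
tool_pos: [0.4528, 0.3678, 0.1843]
orientation: [0.681, 3.066, -0.003]
force: [0.4, -0.1, 0.1]
opening: 0.0927
```

```bash
python3 - <<'E'
from w import *
go([.453,.3675,.09],tool([0,0,-1],ydir=d2(65)))
E
```

```text
t 12.2 from [0.4528 0.3678 0.1843] to [0.453  0.3675 0.071 ] shift [-0.002  0.     1.133] turn [-0.0005  0.0003 -0.0003] maxdeg 0.1 mm 113.3 q [ 0.6   0.1   1.58 -0.    1.46 -0.54] F [ 0.4 -0.1  0.1]
```

>>> move_arm --pt "0 0 0.4 0 0 0 1" --pt "0 0 0.8 0 0 0 1" --pt "0 0 1 0 0 0 1" --pt "0 0 1 0 0 0 1"

```text
t: 12.6
tool_pos: [0.4535, 0.3689, 0.085]
orientation: [0.679, 3.066, -0.001]
force: [-0.3, -0.6, 1.0]
opening: 0.0932
```

>>> move_arm --pt "0 0 0.1 0 0 0 1" --pt "0 0 0.12 0 0 0 1"

```text
t: 12.8
tool_pos: [0.4554, 0.371, 0.0753]
orientation: [0.677, 3.063, 0.005]
force: [-0.7, 0.1, 0.3]
opening: 0.0929
```

```bash
python3 - <<'E'
from w import *
go([.453,.3675,.09],tool([0,0,-1],ydir=d2(65)))
E
```

```text
t 12.8 from [0.4554 0.371  0.0753] to [0.453  0.3675 0.071 ] shift [ 0.007 -0.042  0.043] turn [0.0014 0.0013 0.0004] maxdeg 0.3 mm 6.0 q [ 0.6   0.2   1.68 -0.    1.26 -0.54] F [-0.7  0.1  0.3]
```

>>> move_arm --pt "0 0 0 0 0 0 -1" --pt "0 0 0 0 0 0 -1" --pt "0 0 0 0 0 0 -1" --pt "0 0 0 0 0 0 -1" --pt "0 0 0 0 0 0 -1" --pt "0 0 0 0 0 0 -1" --pt "0 0 0 0 0 0 -1" --pt "0 0 0 0 0 0 -1" --squeeze 30

```text
t: 13.6
tool_pos: [0.4536, 0.3702, 0.0729]
orientation: [0.676, 3.066, 0.0]
force: [-2.4, -4.0, 7.2]
opening: 0.0331
```

>>> move_arm --pt "0 0 0 0 0 0 -1" --pt "0 0 0 0 0 0 -1" --pt "0 0 0 0 0 0 -1"

```text
t: 13.9
tool_pos: [0.4535, 0.3694, 0.0732]
orientation: [0.677, 3.066, -0.002]
force: [-3.5, -6.6, 6.1]
opening: 0.0253
```

>>> move_arm --pt "0 0 -0.2 0 0 0 -1" --pt "0 0 -0.5 0 0 0 -1" --pt "0 0 -0.9 0 0 0 -1" --pt "0 0 -1 0 0 0 -1" --pt "0 0 -1 0 0 0 -1" --squeeze 40

```text
t: 14.4
tool_pos: [0.4545, 0.3712, 0.1744]
orientation: [0.676, 3.063, 0.005]
force: [0.5, 0.3, -5.4]
opening: 0.0255
```

```bash
python3 - <<'E'
from w import *
w=read_camera("wrist");np.save("wrist9.npy",w,allow_pickle=True);crop(w,0,0,512,384,1.5,"m1.png")
s=read_state();print(s["opening"],s["force"],s["t"])
go([.44,.25,.36],tool([0,0,-1],ydir=d2(40)),False)
E
```

```text
0.025842958383643477 [-1.26974962 -0.19050067 -5.77265697] 14.45
t 14.45 from [0.4534 0.3704 0.172 ] to [0.44 0.25 0.36] shift [-0.388 -1.146 -1.88 ] turn [0.0005 0.0006 0.1395] maxdeg 25.1 mm 223.6 q [ 0.6   0.12  1.59 -0.    1.43 -0.54] F [-1.3 -0.2 -5.8]
```

View pics/m1.png

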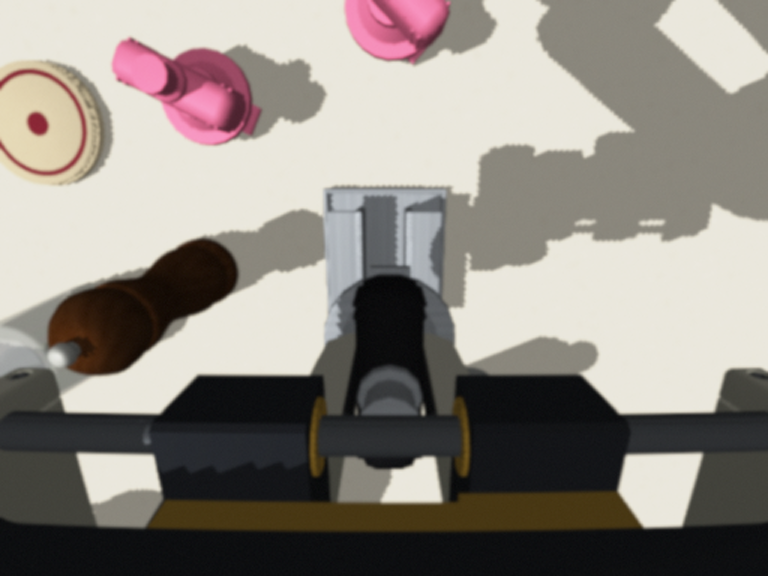

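```bash
cat > cp.py <<'E'
from ov import *
def coup(s,off=(0,0,0)):
    """lines of held coupler; off in tool frame (m) of coupler origin from nominal"""
    Rt=R.from_rotvec(s["orientation"]).as_matrix();T=np.array(s["tool_pos"])
    O=T+Rt@(np.array([0,0,.044])+off); X,Yv,Z=Rt[:,0],-Rt[:,1],-Rt[:,2]
    def rg(r,h): return O+h*Z+r*(np.outer(np.cos(t),X)+np.outer(np.sin(t),Yv))
    def bx(lx,ly,h): return np.array([O+h*Z+u*lx/2*X+v*ly/2*Yv for u,v in((-1,-1),(1,-1),(1,1),(-1,1),(-1,-1))])
    return [(rg(.012,.101),Y),(rg(.033,.031),Y),(bx(.078,.026,.08),Rd),(bx(.078,.026,.046),Rd),(bx(.064,.022,.012),G),(bx(.064,.022,.0),G)]
E
python3 - <<'E'
from w import *
from cp import *
crop(ld("wrist9"),180,160,340,320,5,"m2.png",coup(read_state()))
E
```

```text
(no output)
```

View pics/m2.png

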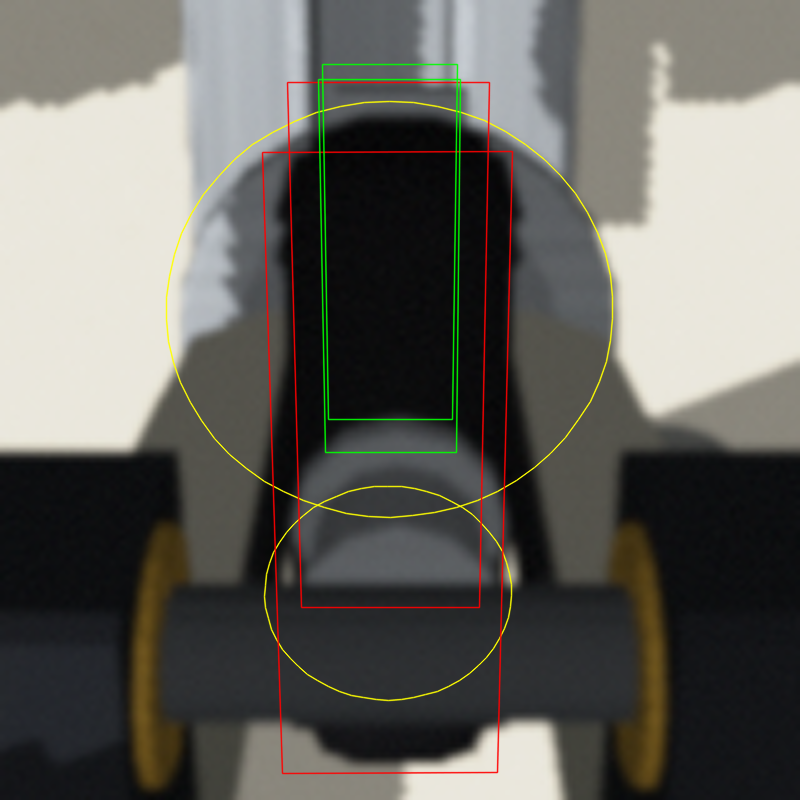

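```bash
python3 - <<'E'
from h import *
im=ld("wrist9")["frame"][165:290,200:320,::-1].astype(float)
im=np.clip(255*(im/255)**.5,0,255).astype(np.uint8)
cv2.imwrite("pics/m3.png",cv2.resize(im,None,fx=6,fy=6,interpolation=cv2.INTER_CUBIC)[:600])
E
```

```text
(no output)
```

View pics/m3.png

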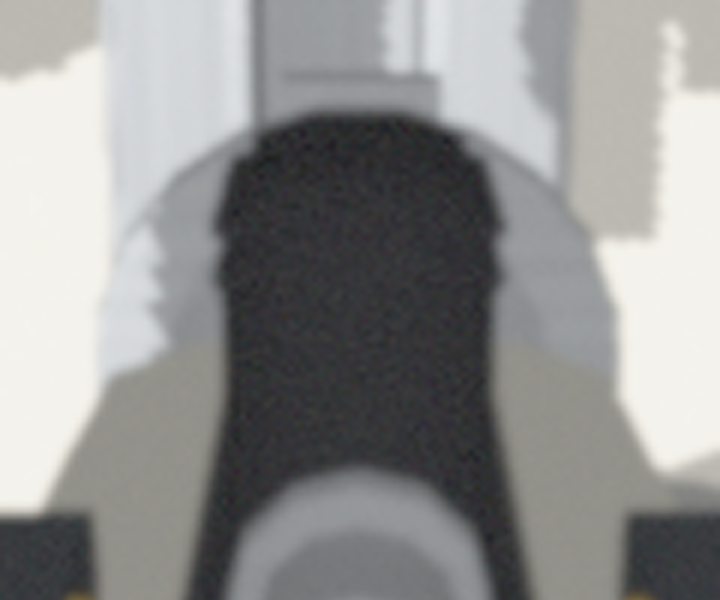

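>>> move_arm --pt "0 0 -0.5 0 0 0 -1" --pt "0 0 -1 0 0 0 -1" --pt "-0.2 -0.5 -1 0 0 0.03 -1" --pt "-0.4 -0.9 -1 0 0 0.06 -1" --pt "-0.5 -1 -1 0 0 0.1 -1"

```text
t: 14.95
tool_pos: [0.4554, 0.2548, 0.2697]
orientation: [-1.157, -2.921, 0.006]
force: [0.9, 1.0, -5.7]
opening: 0.0259
```

```bash
python3 - <<'E'
from w import *
go([.40,.12,.40],tool([0,0,-1],ydir=d2(20)),False)
E
```

```text
t 14.95 from [0.4554 0.2548 0.2697] to [0.4  0.12 0.4 ] shift [-0.521 -1.366 -1.297] turn [-0.001   0.0006  0.1488] maxdeg 26.8 mm 195.5 q [ 0.41 -0.1   1.62 -0.    1.62 -0.4 ] F [ 0.9  1.  -5.7]
```

>>> move_arm --pt "-0.2 -0.3 -0.4 0 0 0.04 -1" --pt "-0.4 -0.6 -0.8 0 0 0.08 -1" --pt "-0.6 -0.9 -1 0 0 0.12 -1" --pt "-0.6 -1 -1 0 0 0.14 -1"

```text
t: 15.35
tool_pos: [0.433, 0.1415, 0.3746]
orientation: [1.766, 2.592, 0.004]
force: [0.6, 0.6, -5.1]
opening: 0.0258
```

```bash
python3 - <<'E'
from w import *
go([.43,-.02,.40],tool([0,0,-1],ydir=d2(0)),False)
go(c+.17*z,tool(-z,ydir=td(PSI+90)),False)
E
```

```text
t 15.35 from [0.433  0.1415 0.3746] to [ 0.43 -0.02  0.4 ] shift [-1.492 -0.618 -0.253] turn [0.0017 0.0006 0.1192] maxdeg 21.5 mm 163.5 q [ 0.2  -0.28  1.59 -0.    1.82 -0.17] F [ 0.6  0.6 -5.1]
t 15.35 from [0.433  0.1415 0.3746] to [ 0.5142 -0.1516  0.3439] shift [-3.024 -0.318  0.314] turn [-0.1558  0.0673  0.2552] maxdeg 55.2 mm 305.7 q [ 0.2  -0.28  1.59 -0.    1.82 -0.17] F [ 0.6  0.6 -5.1]
```

>>> move_arm --pt "-0.4 -0.2 -0.1 -0.01 0.01 0.03 -1" --pt "-0.8 -0.3 -0.2 -0.03 0.015 0.06 -1" --pt "-1 -0.4 -0.25 -0.05 0.02 0.09 -1" --pt "-1 -0.4 -0.25 -0.05 0.02 0.09 -1"

```text
t: 15.75
tool_pos: [0.4319, 0.0337, 0.396]
orientation: [2.086, 2.285, 0.258]
force: [0.2, 0.4, -4.7]
opening: 0.0259
```

```bash
python3 - <<'E'
from w import *
go(c+.17*z,tool(-z,ydir=td(PSI+90)),False)
E
```

```text
t 15.75 from [0.4319 0.0337 0.396 ] to [ 0.5142 -0.1516  0.3439] shift [-1.961  0.579  0.449] turn [-0.1052  0.0489  0.1655] maxdeg 36.4 mm 209.4 q [-0.14 -0.47  1.71  0.12  1.77 -0.2 ] F [ 0.2  0.4 -4.7]
```

>>> move_arm --pt "-0.4 0.1 0 -0.025 0.01 0.04 -1" --pt "-0.8 0.2 0 -0.05 0.02 0.08 -1" --pt "-1 0.3 0.1 -0.07 0.03 0.11 -1" --pt "-1 0.3 0.1 -0.08 0.035 0.12 -1"

```text
t: 16.15
tool_pos: [0.4735, -0.0602, 0.3783]
orientation: [2.399, 1.78, 0.648]
force: [-0.2, 0.4, -5.4]
opening: 0.0257
```

```bash
python3 - <<'E'
from w import *
go(c+.17*z,tool(-z,ydir=td(PSI+90)),False)
E
```

```text
t 16.15 from [ 0.4735 -0.0602  0.3783] to [ 0.5142 -0.1516  0.3439] shift [-0.853  0.549  0.304] turn [-0.0275  0.0121  0.0455] maxdeg 9.8 mm 105.9 q [-0.52 -0.57  1.87  0.35  1.58 -0.17] F [-0.2  0.4 -5.4]
```

>>> move_arm --pt "-0.4 0.25 0.1 -0.015 0.006 0.025 -1" --pt "-0.85 0.55 0.2 -0.0275 0.012 0.0455 -1" --pt "-0.85 0.55 0.3 -0.0275 0.012 0.0455 -1" --pt "-0.85 0.55 0.3 -0.0275 0.012 0.0455 -1"

```text
t: 16.55
tool_pos: [0.5142, -0.1495, 0.3448]
orientation: [2.487, 1.577, 0.772]
force: [-0.6, 0.3, -4.6]
opening: 0.0257
```

```bash
python3 - <<'E'
from w import *
from cp import *
from slot import slot
s=read_state()
go(c+.135*z,tool(-z,ydir=td(PSI+90)),False)
w=read_camera("wrist");np.save("wrist10.npy",w,allow_pickle=True)
D=[(slot(p,np.radians(PSI)),B)]+coup(s)
crop(w,0,0,512,384,1.5,"n1.png",D)
sc=read_camera("scene");np.save("scene10.npy",sc,allow_pickle=True);sd=read_camera("side");np.save("side10.npy",sd,allow_pickle=True)
crop(sc,250,120,370,220,6,"n2.png",D);crop(sd,190,80,310,180,6,"n3.png",D)
E
```

```text
t 16.55 from [ 0.5142 -0.1495  0.3448] to [ 0.5306 -0.1453  0.3136] shift [-0.022  0.008  0.354] turn [-0.0013 -0.0004  0.0012] maxdeg 0.3 mm 35.5 q [-0.7  -0.44  1.86  0.46  1.46 -0.25] F [-0.6  0.3 -4.6]
```

View pics/n1.png

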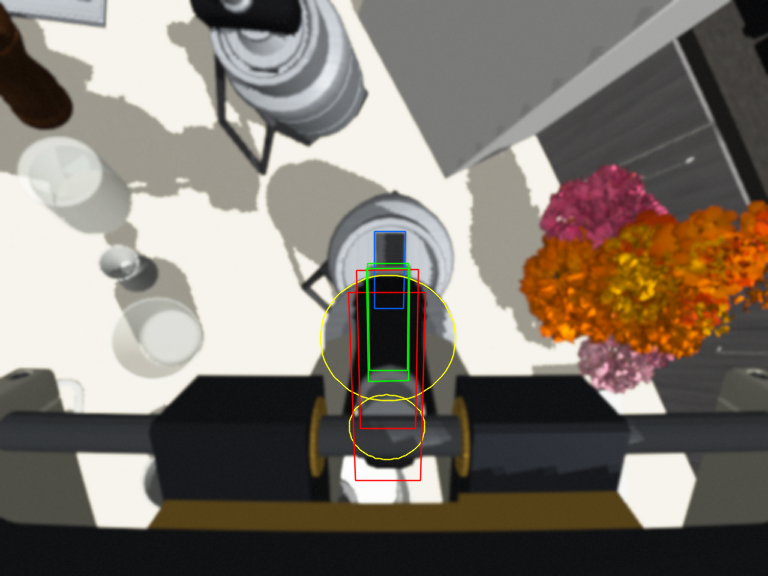

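View pics/n2.png

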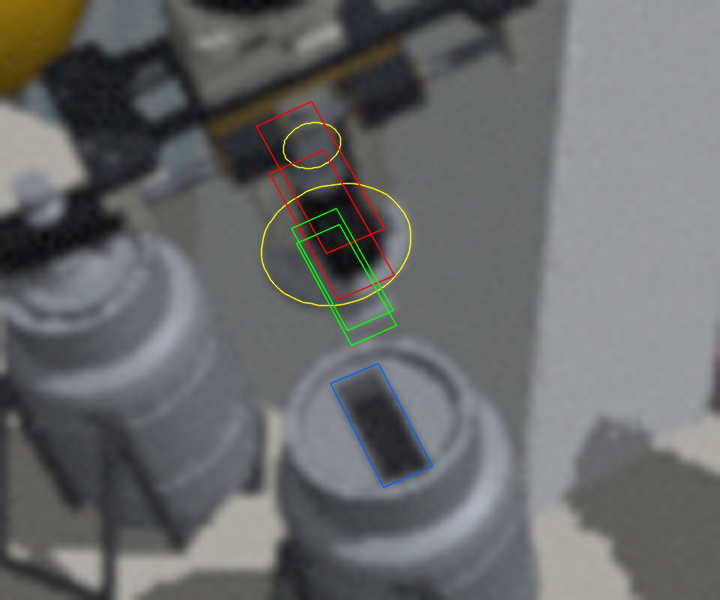

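View pics/n3.png

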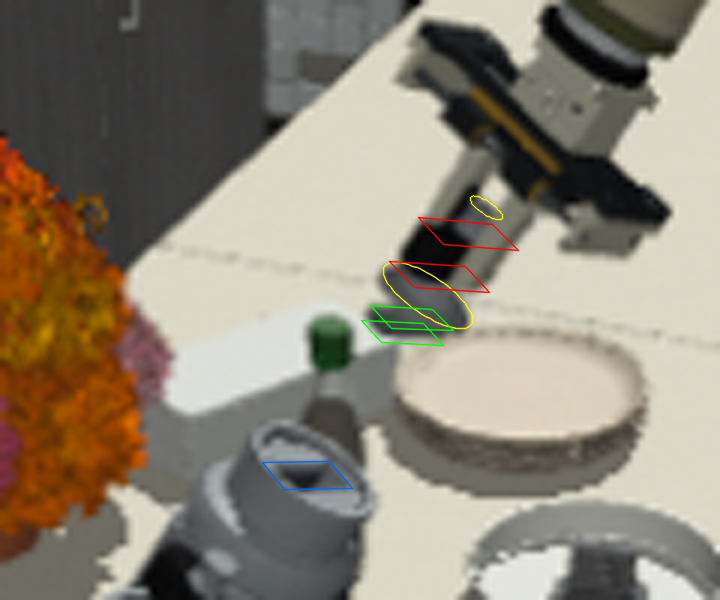

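>>> move_arm --pt "-0.01 0 0.4 0 0 0 -1" --pt "-0.02 0.01 0.8 -0.001 0 0.001 -1" --pt "-0.02 0.01 1 -0.001 0 0.001 -1" --pt "-0.02 0.01 1 -0.001 0 0.001 -1" --pt "-0.02 0.01 1 -0.001 0 0.001 -1"

```text
t: 17.2
tool_pos: [0.5627, -0.1329, 0.265]
orientation: [2.475, 1.572, 0.779]
force: [0.1, -1.1, -3.9]
opening: 0.0261
```

```bash
python3 - <<'E'
from w import *
from cp import *
from slot import slot
s=read_state()
go(c+.054*z,tool(-z,ydir=td(PSI+90)),False)
w=read_camera("wrist");np.save("wrist11.npy",w,allow_pickle=True)
D=[(slot(p,np.radians(PSI)),B)]+coup(s)
crop(w,180,120,340,270,5,"n4.png",D);crop(w,180,120,340,270,5,"n4b.png")
sc=read_camera("scene");np.save("scene11.npy",sc,allow_pickle=True);sd=read_camera("side");np.save("side11.npy",sd,allow_pickle=True)
crop(sc,280,140,350,200,10,"n5.png",D);crop(sd,210,120,280,180,10,"n6.png",D)
E
```

```text
t 17.2 from [ 0.5627 -0.1329  0.265 ] to [ 0.5683 -0.1308  0.2434] shift [-0.04  -0.04   0.217] turn [ 0.0024 -0.0005  0.0024] maxdeg 0.6 mm 22.4 q [-0.6  -0.34  1.93  0.45  1.25 -0.24] F [ 0.1 -1.1 -3.9]
```

View pics/n4b.png

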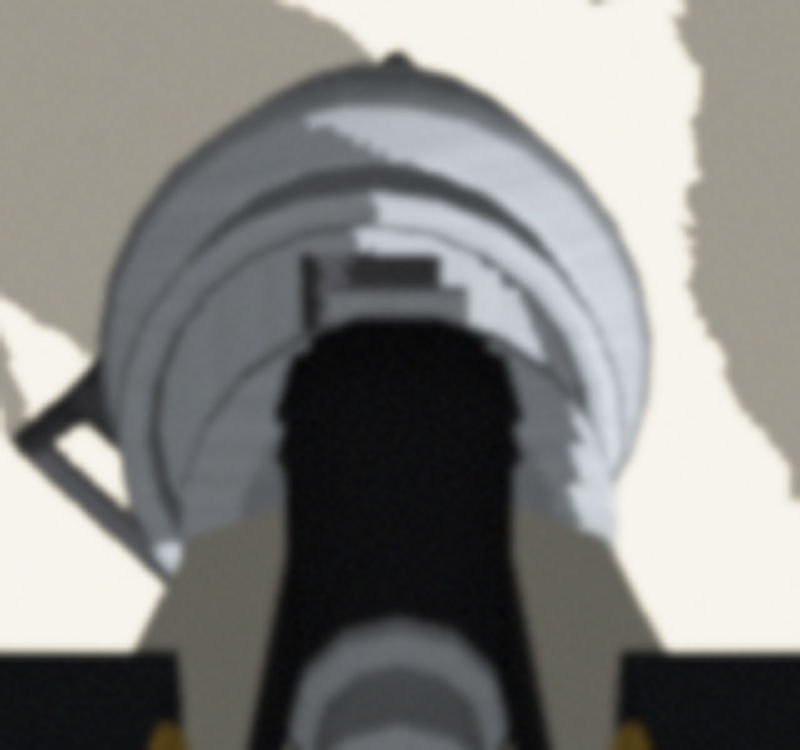

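View pics/n5.png

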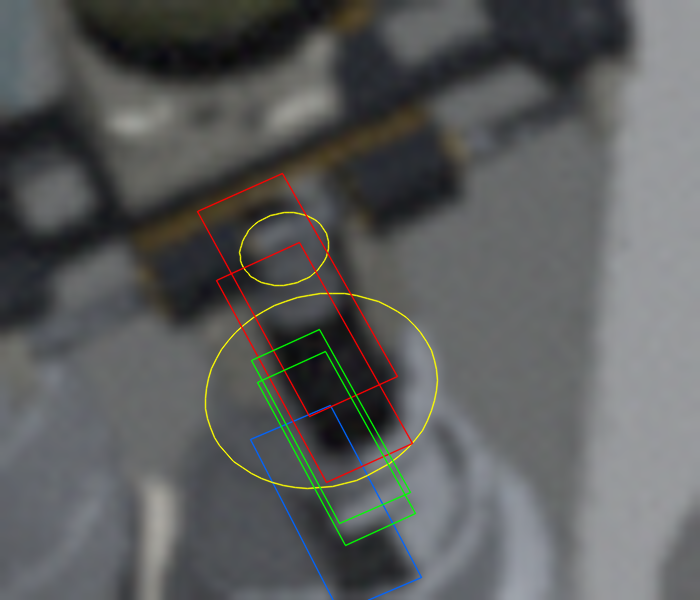

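View pics/n6.png

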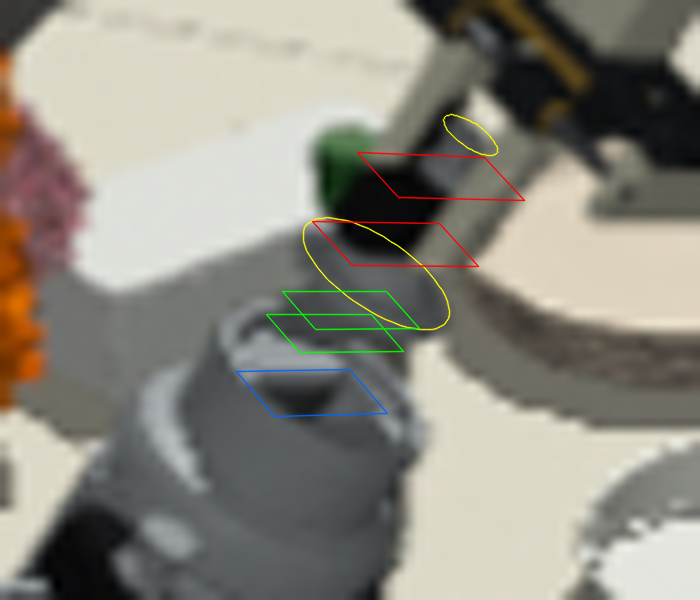

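```bash
python3 - <<'E'
from w import *
for _ in range(2): go(c+.054*z,tool(-z,ydir=td(PSI+90)),False)
E
```

```text
t 17.35 from [ 0.5632 -0.1345  0.2666] to [ 0.5683 -0.1308  0.2434] shift [-0.034 -0.057  0.231] turn [ 0.0036 -0.0002  0.0022] maxdeg 0.8 mm 24.0 q [-0.6  -0.34  1.93  0.45  1.25 -0.24] F [ 0.2  0.3 -4.4]
t 17.35 from [ 0.5632 -0.1345  0.2666] to [ 0.5683 -0.1308  0.2434] shift [-0.034 -0.057  0.231] turn [ 0.0036 -0.0002  0.0022] maxdeg 0.8 mm 24.0 q [-0.6  -0.34  1.93  0.45  1.25 -0.24] F [ 0.2  0.3 -4.4]
```

>>> move_arm --pt "0 0 0 0 0 0 -1" --pt "0 0 0 0 0 0 -1"

```text
t: 17.55
tool_pos: [0.5627, -0.1346, 0.2651]
orientation: [2.476, 1.568, 0.779]
force: [-0.3, 0.1, -5.0]
opening: 0.0258
```

```bash
python3 - <<'E'
from w import *
for _ in range(2): go(c+.054*z,tool(-z,ydir=td(PSI+90)),False)
E
```

```text
t 17.55 from [ 0.5627 -0.1346  0.2651] to [ 0.5683 -0.1308  0.2434] shift [-0.026 -0.049  0.221] turn [ 0.0031 -0.0001  0.0017] maxdeg 0.6 mm 22.7 q [-0.6  -0.34  1.93  0.45  1.25 -0.24] F [-0.3  0.1 -5. ]
t 17.55 from [ 0.5627 -0.1346  0.2651] to [ 0.5683 -0.1308  0.2434] shift [-0.026 -0.049  0.221] turn [ 0.0031 -0.0001  0.0017] maxdeg 0.6 mm 22.7 q [-0.6  -0.34  1.93  0.45  1.25 -0.24] F [-0.3  0.1 -5. ]
```

>>> move_arm --pt "-0.03 -0.05 0.1 0.003 0 0.002 -1" --pt "-0.03 -0.05 0.2 0.003 0 0.002 -1" --pt "-0.03 -0.05 0.2 0.003 0 0.002 -1" --pt "-0.03 -0.05 0.2 0.003 0 0.002 -1" --pt "-0.03 -0.05 0.2 0.003 0 0.002 -1"

```text
t: 18.05
tool_pos: [0.567, -0.1309, 0.2438]
orientation: [2.49, 1.569, 0.774]
force: [0.2, 0.2, -5.5]
opening: 0.0258
```

```bash
cat > chk.py <<'E'
from w import *
from cp import *
from slot import slot
import sys
n=sys.argv[1];f=sys.argv[2:]
L=[]
for k in range(4):
    w=read_camera("wrist");s=read_state();L.append(np.r_[s["tool_pos"],s["orientation"]])
    if k==0: np.save(f"wrist{n}.npy",w,allow_pickle=True)
P=np.array(L);print("std mm",(P[:,:3].std(0)*1000).round(2))
m=P[:,:3].mean(0);Rt=R.from_rotvec(P[:,3:]).mean();d=Rt.inv().apply(c-m)
Rg=tool(-z,ydir=td(PSI+90))
print("t",s["t"],"c in tool (mm): ",(d*1000).round(2)," tip above plate",(d[2]*1000-44).round(2),"turn share",((Rt.inv()*R.from_matrix(Rg)).as_rotvec()/np.pi).round(4),"F",np.round(s["force"],1),"Ftool",Rt.inv().apply(s["force"]).round(1),"M",np.round(s["wrist_torque"],2),"open",round(s["opening"],4),"q6",round(s["q"][5],2))
crop(w,180,120,340,270,5,f"v{n}.png")
if f:
    sc=read_camera("scene");np.save(f"scene{n}.npy",sc,allow_pickle=True);sd=read_camera("side");np.save(f"side{n}.npy",sd,allow_pickle=True)
    crop(sc,280,140,350,200,6,"ta.png");crop(sd,210,120,280,180,6,"tb.png");cv2.imwrite(f"pics/vs{n}.png",np.hstack([cv2.imread("pics/ta.png"),cv2.imread("pics/tb.png")])[:, :840][:, :800])
E
python3 chk.py 12
```

```text
std mm [0.01 0.03 0.06]
t 18.25 c in tool (mm):  [ 0.34  0.68 55.3 ]  tip above plate 11.3 turn share [-0.0003 -0.0002 -0.0003] F [ 0.6  0.1 -5.3] Ftool [-1.7 -1.4  4.9] M [-0.35  0.74 -0.07] open 0.0259 q6 -0.24
```

View pics/v12.png

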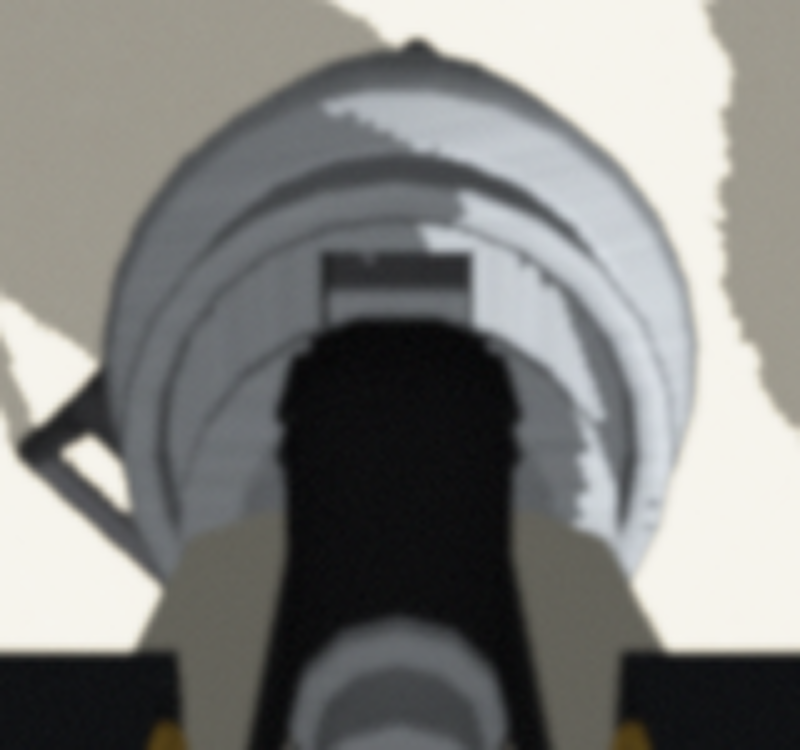

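```bash
python3 - <<'E'
from w import *
from cp import *
from slot import slot
s=read_state();w=ld("wrist12")
D=[(slot(p,np.radians(PSI)),B)]+coup(s)
crop(w,220,155,310,200,8.5,"q1.png",D);crop(w,220,155,310,200,8.5,"q2.png")
a=np.vstack([cv2.imread("pics/q2.png")[:290],cv2.imread("pics/q1.png")[:290]]);a=np.clip(255*(a/255)**.6,0,255).astype(np.uint8);cv2.imwrite("pics/q.png",a)
E
```

```text
(no output)
```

View pics/q.png

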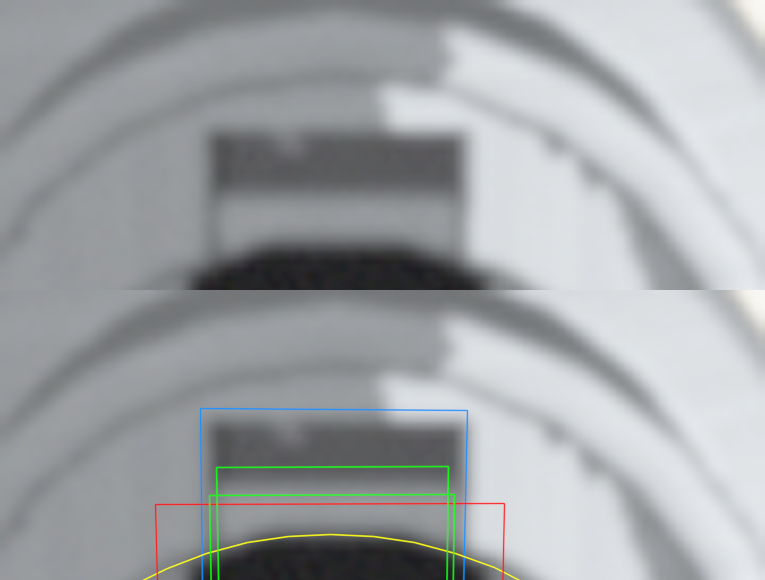

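>>> move_arm --pt "0 0 0.05 0 0 0 -1" --pt "0 0 0.1 0 0 0 -1" --pt "0 0 0.13 0 0 0 -1" --pt "0 0 0.13 0 0 0 -1"

```text
t: 18.65
tool_pos: [0.5728, -0.1281, 0.2316]
orientation: [2.491, 1.57, 0.773]
force: [-1.0, 0.9, -5.2]
opening: 0.0257
```

```bash
python3 chk.py 13
```

```text
std mm [0.06 0.13 0.26]
t 18.85 c in tool (mm):  [ 0.44  1.19 41.84]  tip above plate -2.16 turn share [-0.0006 -0.0003 -0.0004] F [ 0.2 -0.  -4.3] Ftool [-1.5 -1.3  3.8] M [-0.3   0.68  0.06] open 0.0261 q6 -0.24
```

>>> move_arm --pt "0 0 0.03 0 0 0 -1" --pt "0 0 0.06 0 0 0 -1" --pt "0 0 0.06 0 0 0 -1"

```text
t: 19.15
tool_pos: [0.5757, -0.1273, 0.2268]
orientation: [2.491, 1.57, 0.773]
force: [-0.3, 0.6, -4.5]
opening: 0.0261
```

```bash
python3 chk.py 14
```

```text
std mm [0.04 0.08 0.16]
t 19.35 c in tool (mm):  [ 0.47  1.18 35.87]  tip above plate -8.13 turn share [-0.0006 -0.0003 -0.0004] F [ 0.6  0.2 -4.6] Ftool [-1.3 -1.2  4.3] M [-0.33  0.74 -0.04] open 0.0258 q6 -0.24
```

View pics/v14.png

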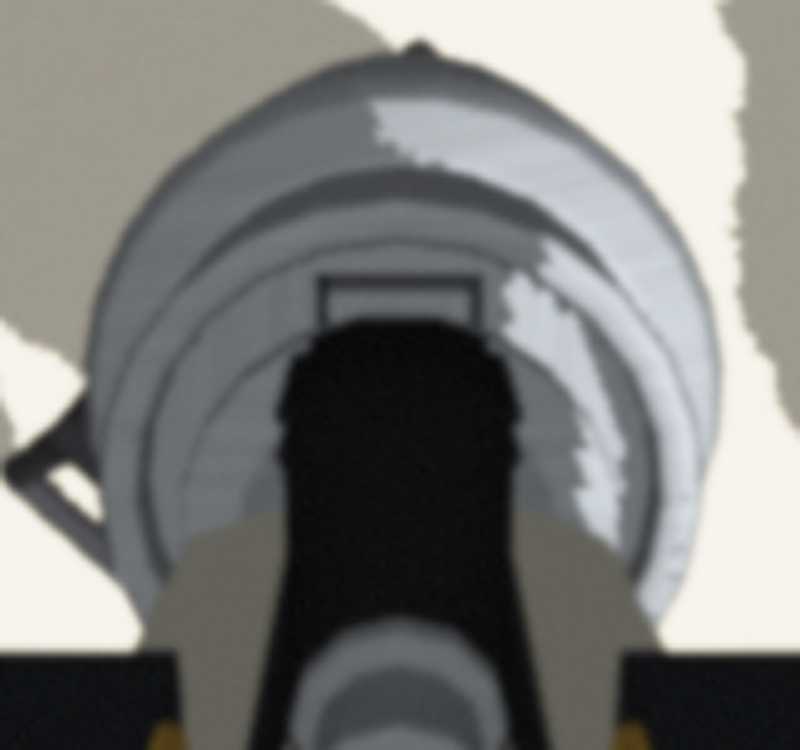

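The T-head is centred in the slot with even gaps on all sides, so I'll keep lowering it.

>>> move_arm --pt "0 0 0.05 0 0 0 -1" --pt "0 0 0.1 0 0 0 -1" --pt "0 0 0.12 0 0 0 -1" --pt "0 0 0.12 0 0 0 -1"

```text
t: 19.75
tool_pos: [0.5804, -0.1257, 0.2198]
orientation: [2.488, 1.572, 0.771]
force: [-37.3, 1.2, 24.9]
opening: 0.026
```

```bash
python3 chk.py 15
```

```text
std mm [0.01 0.01 0.01]
t 19.95 c in tool (mm):  [ 0.14  0.69 27.01]  tip above plate -16.99 turn share [-0.0007  0.0001  0.0003] F [-36.4   1.5  24.9] Ftool [ -2.  -22.  -38.2] M [0.4  3.81 0.8 ] open 0.0254 q6 -0.24
```

View pics/v15.png

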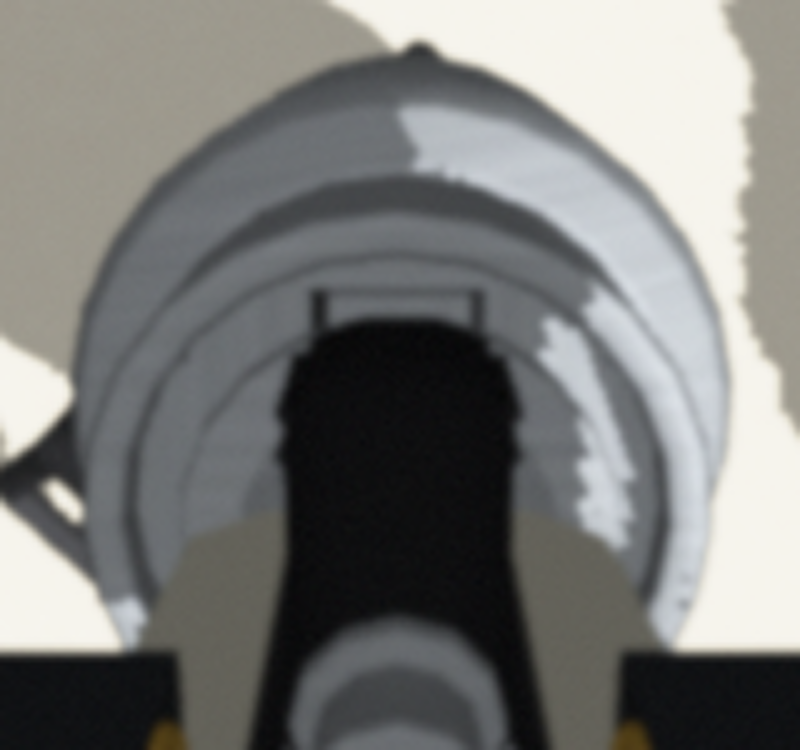

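>>> move_arm --pt "0 0 -0.03 0 0 0 -1" --pt "0 -0.015 -0.03 0 0 0 -1" --pt "0 -0.015 -0.03 0 0 0 -1"

```text
t: 20.25
tool_pos: [0.5789, -0.1253, 0.2193]
orientation: [2.489, 1.569, 0.774]
force: [-3.2, 0.1, 0.8]
opening: 0.0257
```

```bash
python3 chk.py 16 1
```

```text
std mm [0.   0.01 0.  ]
t 20.45 c in tool (mm):  [ 0.37  2.24 27.17]  tip above plate -16.83 turn share [-0.0003 -0.0002 -0.0003] F [-4.2 -1.6  1.7] Ftool [-2.2 -2.1 -3.7] M [-0.4   0.82 -0.02] open 0.0256 q6 -0.24
```

View pics/v16.png

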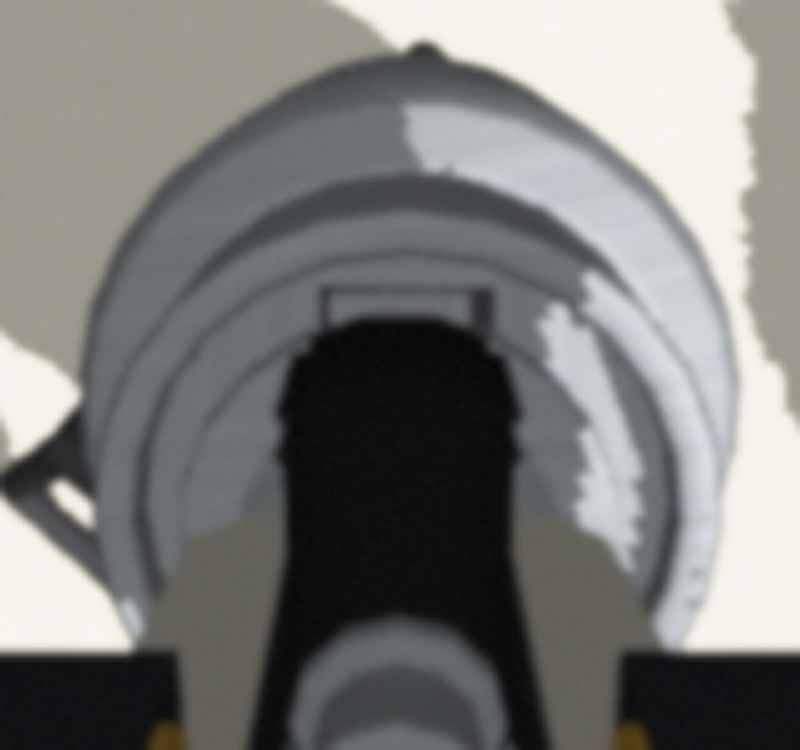

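View pics/vs16.png

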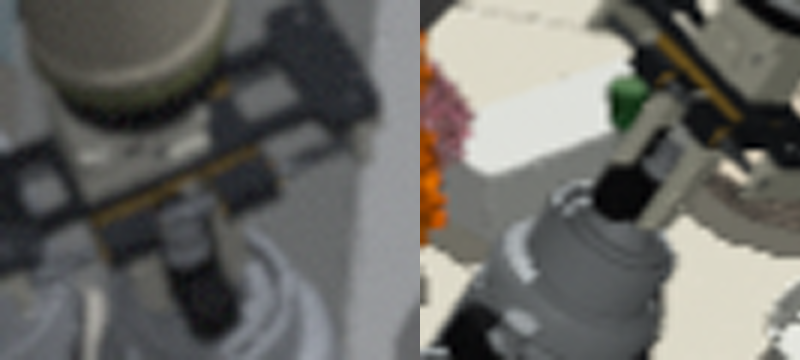

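>>> move_arm --pt "-0.006 0 0.015 0 0 0 -1" --pt "-0.006 0 0.03 0 0 0 -1" --pt "-0.006 0 0.03 0 0 0 -1"

```text
t: 20.85
tool_pos: [0.5791, -0.1251, 0.2192]
orientation: [2.488, 1.572, 0.772]
force: [-36.7, 2.8, 29.3]
opening: 0.0257
```

```bash
python3 chk.py 17
```

```text
std mm [0.01 0.   0.02]
t 21.05 c in tool (mm):  [ 0.27  2.22 26.99]  tip above plate -17.01 turn share [-0.0007 -0.0002  0.0003] F [-37.3   2.7  28.5] Ftool [  0.1 -22.  -41.5] M [0.64 3.53 0.91] open 0.0257 q6 -0.24
```

>>> move_arm --pt "0 0.008 -0.025 0 0 0 -1" --pt "0 0.008 -0.025 0 0 0 -1"

```text
t: 21.25
tool_pos: [0.5792, -0.1257, 0.2193]
orientation: [2.49, 1.57, 0.774]
force: [-12.1, 1.1, 7.4]
opening: 0.0256
```

```bash
python3 chk.py 18; python3 - <<'E'
from ov import *
from cp import *
w=ld("wrist18")
im=w["frame"][160:200,225:295,::-1].astype(float);im=np.clip(255*(im/255)**.5,0,255).astype(np.uint8)
cv2.imwrite("pics/r1.png",cv2.resize(im,None,fx=11,fy=11,interpolation=cv2.INTER_CUBIC))
E
```

```text
std mm [0.   0.01 0.01]
t 21.45 c in tool (mm):  [ 0.69  1.74 27.14]  tip above plate -16.86 turn share [-0.0006 -0.0003 -0.0002] F [-13.   1.   9.] Ftool [ -0.2  -8.  -13.7] M [0.03 1.53 0.3 ] open 0.0262 q6 -0.24
```

View pics/r1.png

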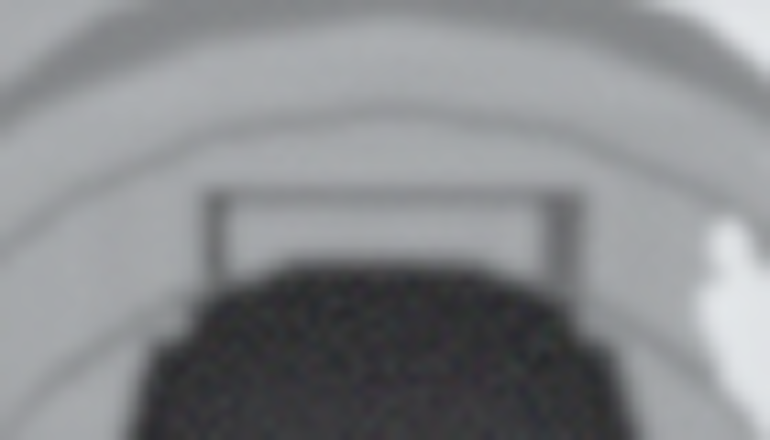

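```bash
python3 - <<'E'
from w import *
from cp import *
from slot import slot
w=ld("wrist18");s=read_state()
Rt=R.from_rotvec(s["orientation"]).as_matrix();T=np.array(s["tool_pos"])
for nm,dep in(("seated",-.023),("un",-.012)):
    # plate centre in tool: tip at depth dep, same axis
    O=T+Rt@np.array([0,0,.0455]); pn=p.copy();pn[:3]=O-dep*z+ (0)*x
    D=[(ring(pn,.047,.008),G),(ring(pn,.04,.008),Y),(slot(pn,np.radians(PSI)),B)]+[(a,Rd) for a,_ in coup(s,(0,0,.0015))[1:2]]+[(a,(255,0,255)) for a,_ in coup(s,(0,0,.0015))[4:5]]
    crop(w,185,140,335,235,5.2,f"s_{nm}.png",D)
crop(w,185,140,335,235,5.2,"s_raw.png")
E
```

```text
(no output)
```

View pics/s_seated.png

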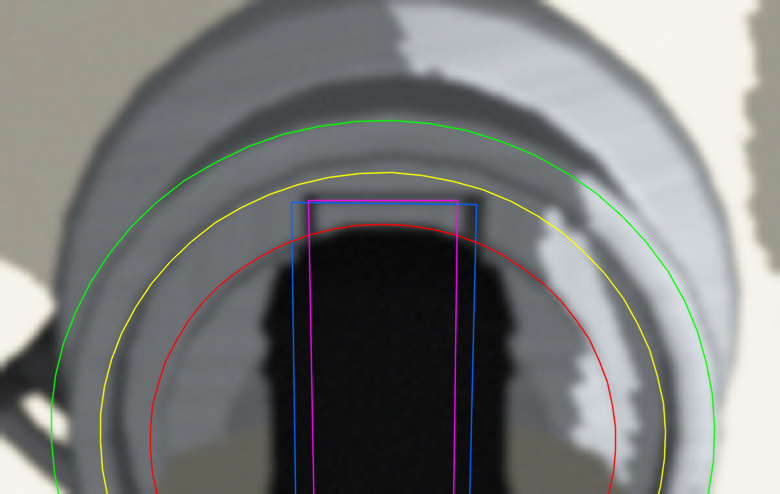

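View pics/s_un.png

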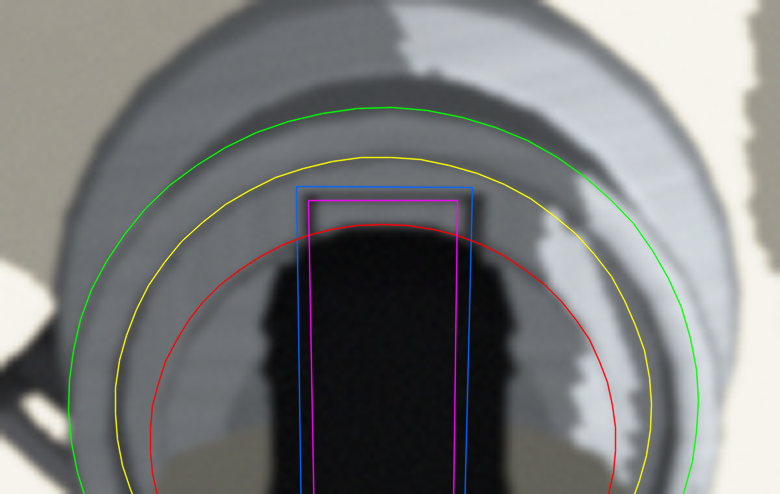

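View pics/s_raw.png

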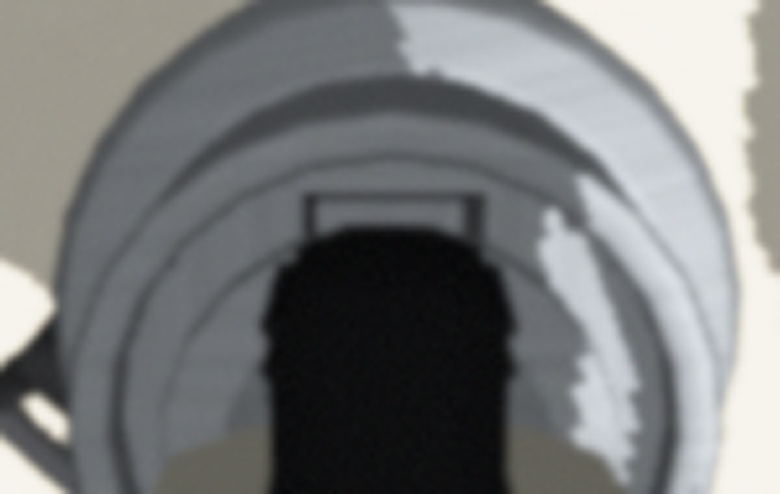

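>>> move_arm --pt "0 0 0.005 0 0 0.03 -1" --pt "0 0 0.005 0 0 0.06 -1" --pt "0 0 0.005 0 0 0.09 -1" --pt "0 0 0.005 0 0 0.09 -1"

```text
t: 21.85
tool_pos: [0.5813, -0.1262, 0.2203]
orientation: [2.746, 1.224, 0.81]
force: [-2.8, 0.3, 6.4]
opening: 0.0258
```

```bash
python3 chk.py 19
```

```text
std mm [0.01 0.01 0.  ]
t 22.05 c in tool (mm):  [-0.07 -0.45 27.13]  tip above plate -16.87 turn share [ 0.0007 -0.0006 -0.0902] F [-1.4  0.1  6.2] Ftool [ 2.1  0.4 -6. ] M [-0.15 -0.05  0.05] open 0.0256 q6 0.04
```

View pics/v19.png

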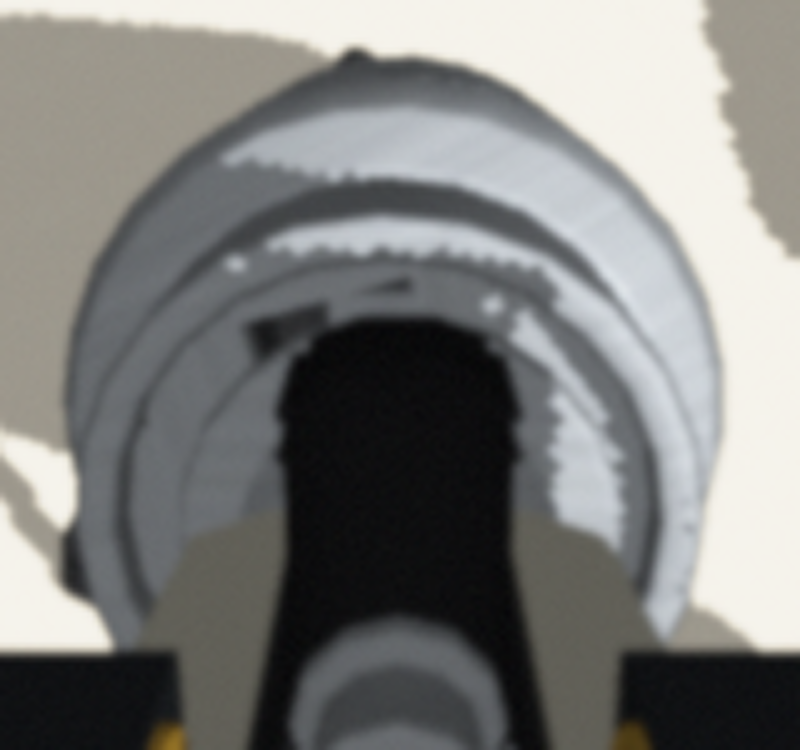

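It turned 16° with almost no torque, and the T-head is now under the plate. I'll continue the turn.

>>> move_arm --pt "0 0 0 0 0 0.045 -1" --pt "0 0 0 0 0 0.09 -1" --pt "0 0 0 0 0 0.135 -1" --pt "0 0 0 0 0 0.18 -1" --pt "0 0 0 0 0 0.225 -1" --pt "0 0 0 0 0 0.25 -1" --pt "0 0 0 0 0 0.25 -1"

```text
t: 22.75
tool_pos: [0.5814, -0.1263, 0.2204]
orientation: [-2.876, -0.078, -0.732]
force: [-2.1, -0.0, 5.9]
opening: 0.0256
```

```bash
python3 chk.py 20
```

```text
std mm [0.01 0.01 0.01]
t 22.95 c in tool (mm):  [-0.5  -0.42 27.19]  tip above plate -16.81 turn share [ 0.0006 -0.0009 -0.3401] F [-0.9 -0.3  5.3] Ftool [ 1.7 -0.6 -5.1] M [-0.23 -0.12 -0.09] open 0.0257 q6 0.83
```

>>> move_arm --pt "0 0 0 0 0 0.045 -1" --pt "0 0 0 0 0 0.09 -1" --pt "0 0 0 0 0 0.135 -1" --pt "0 0 0 0 0 0.155 -1" --pt "0 0 0 0 0 0.155 -1"

```text
t: 23.45
tool_pos: [0.5814, -0.1263, 0.2205]
orientation: [-2.72, 0.598, -0.628]
force: [-2.3, 0.0, 5.5]
opening: 0.0257
```

```bash
python3 chk.py 21
```

```text
std mm [0.01 0.   0.  ]
t 23.65 c in tool (mm):  [-0.73 -0.09 27.22]  tip above plate -16.78 turn share [ 4.000e-04 -1.100e-03 -4.951e-01] F [-1.1 -0.4  6.2] Ftool [ 1.5 -1.5 -5.9] M [-0.2  -0.11 -0.08] open 0.0258 q6 1.31
```

>>> move_arm --pt "0 0 0 0 0 0.015 -1" --pt "0 0 0 0 0 0.025 -1" --pt "0 0 0 0 0 0.025 -1"

```text
t: 23.95
tool_pos: [0.5815, -0.1263, 0.2206]
orientation: [-2.682, 0.698, -0.609]
force: [0.6, 0.8, 5.2]
opening: 0.0257
```

```bash
python3 chk.py 22 1
```

```text
std mm [0.   0.01 0.01]
t 24.15 c in tool (mm):  [-0.86  0.13 27.22]  tip above plate -16.78 turn share [ 3.0e-04 -1.3e-03 -5.2e-01] F [ 1.5 -0.5  5.7] Ftool [ 3.3 -2.4 -4.3] M [-0.13 -0.54 -0.04] open 0.0259 q6 1.39
```

View pics/v22.png

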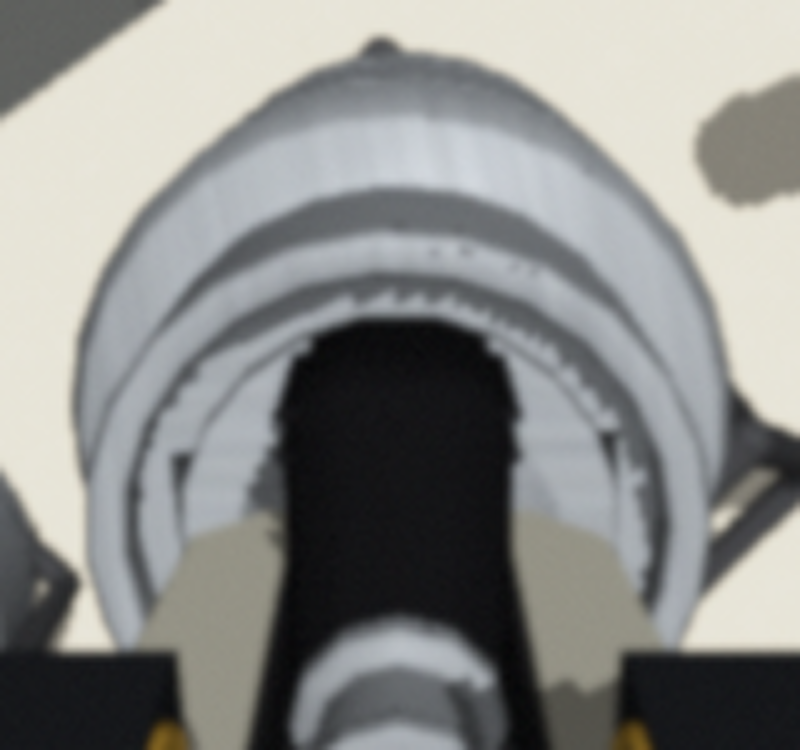

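View pics/vs22.png

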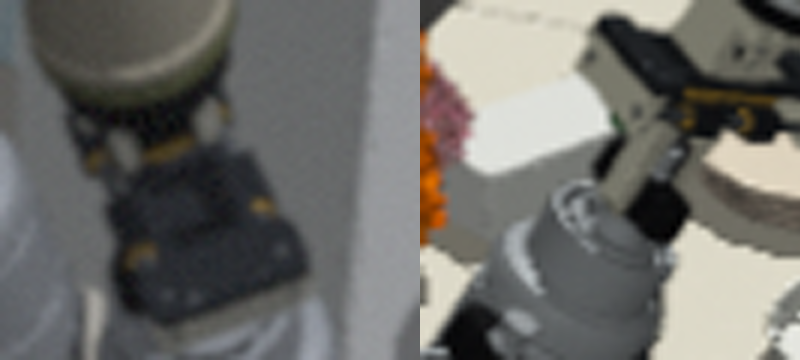

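>>> move_arm --pt "0 0 0 0 0 0.015 -1" --pt "0 0 0 0 0 0.025 -1" --pt "0 0 0 0 0 0.025 -1"

```text
t: 24.55
tool_pos: [0.5813, -0.126, 0.2206]
orientation: [-2.642, 0.797, -0.588]
force: [-1.3, 0.6, 6.7]
opening: 0.026
```

```bash
python3 chk.py 23
```

```text
std mm [0.01 0.   0.02]
t 24.75 c in tool (mm):  [-0.51  0.29 27.31]  tip above plate -16.69 turn share [ 2.000e-04 -1.100e-03 -5.444e-01] F [-1.3  0.6  7.5] Ftool [ 0.8 -2.9 -7. ] M [-0.36 -0.29  1.11] open 0.0262 q6 1.47
```

>>> move_arm --pt "0 0 0 0 0 -0.01 -1" --pt "0 0 0 0 0 -0.01 -1" --pt "0 0 0 0 0 -0.01 0" --pt "0 0 0 0 0 -0.01 0.2" --pt "0 0 0 0 0 -0.01 0.2" --pt "0 0 0 0 0 -0.01 0.2" --pt "0 0 0 0 0 -0.01 0.2" --pt "0 0 0 0 0 -0.01 0.2"

```text
t: 25.55
tool_pos: [0.5796, -0.1258, 0.2179]
orientation: [-2.659, 0.759, -0.589]
force: [0.8, 0.4, 0.1]
opening: 0.0558
```

```bash
python3 chk.py 24
```

```text
std mm [0.02 0.02 0.07]
t 25.75 c in tool (mm):  [ 1.69 -1.3  25.92]  tip above plate -18.08 turn share [-6.000e-04  3.000e-04 -5.354e-01] F [ 0.7 -0.4 -0.3] Ftool [0.6 0.1 0.5] M [0.02 0.4  0.01] open 0.0558 q6 1.44
```

View pics/v24.png

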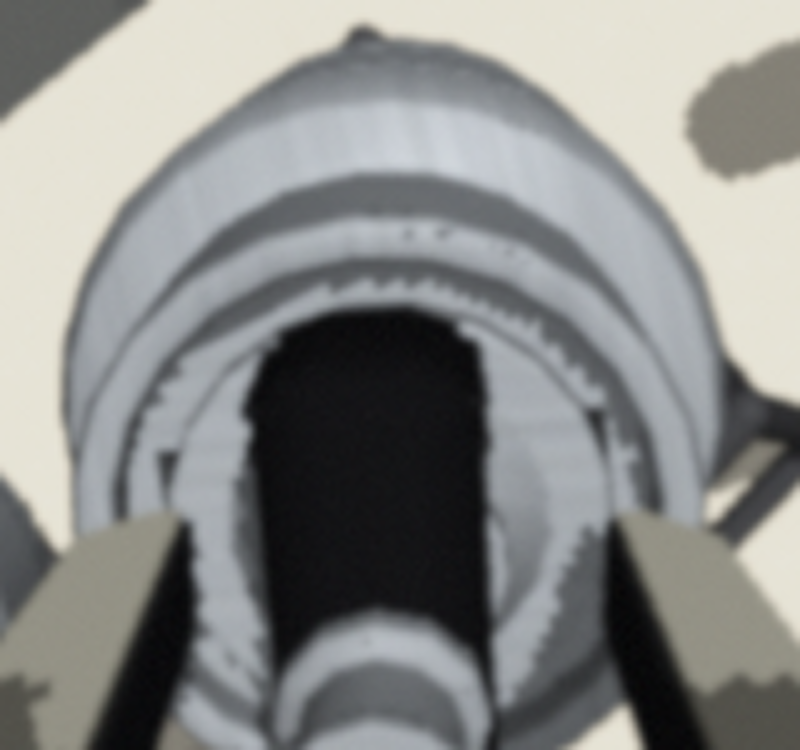

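>>> move_arm --pt "0 0 -0.3 0 0 0 0.2" --pt "0 0 -0.7 0 0 0 0.2" --pt "0 0 -1 0 0 0 0.2" --pt "0 0 -1 0 0 0 0.2"

```text
t: 26.15
tool_pos: [0.5338, -0.1458, 0.3104]
orientation: [-2.66, 0.759, -0.601]
force: [0.4, 0.2, 0.7]
opening: 0.0557
```

>>> move_arm --pt "0 0 -0.4 0 0 0 0.2" --pt "0 0 -0.6 0 0 0 0.2" --pt "0 0 -0.6 0 0 0 0.2"

```text
t: 26.45
tool_pos: [0.5056, -0.1559, 0.3597]
orientation: [-2.66, 0.759, -0.597]
force: [-0.2, -0.6, 0.6]
opening: 0.0557
```

```bash
python3 - <<'E'
from w import *
from cp import *
from slot import slot
w=read_camera("wrist");np.save("wrist30.npy",w,allow_pickle=True)
sc=read_camera("scene");np.save("scene30.npy",sc,allow_pickle=True)
sd=read_camera("side");np.save("side30.npy",sd,allow_pickle=True)
O=c-.021*z;X=td(PSI-90);Yv=np.cross(z,X)
def bx(lx,ly,h): return np.array([O+h*z+u*lx/2*X+v*ly/2*Yv for u,v in((-1,-1),(1,-1),(1,1),(-1,1),(-1,-1))])
def rg(r,h): return O+h*z+r*(np.outer(np.cos(t),X)+np.outer(np.sin(t),Yv))
D=[(rg(.012,.101),Y),(rg(.033,.031),G),(bx(.078,.026,.08),Rd)]
crop(w,200,110,330,220,6,"x1.png",D);crop(sc,120,130,400,330,2.8,"x2.png");crop(sd,180,110,330,230,5,"x3.png")
print(read_state()["tool_pos"],read_state()["force"])
E
```

```text
[ 0.50518048 -0.15454039  0.35507254] [-0.71701319 -0.01161719 -0.5180785 ]
```

View pics/x1.png

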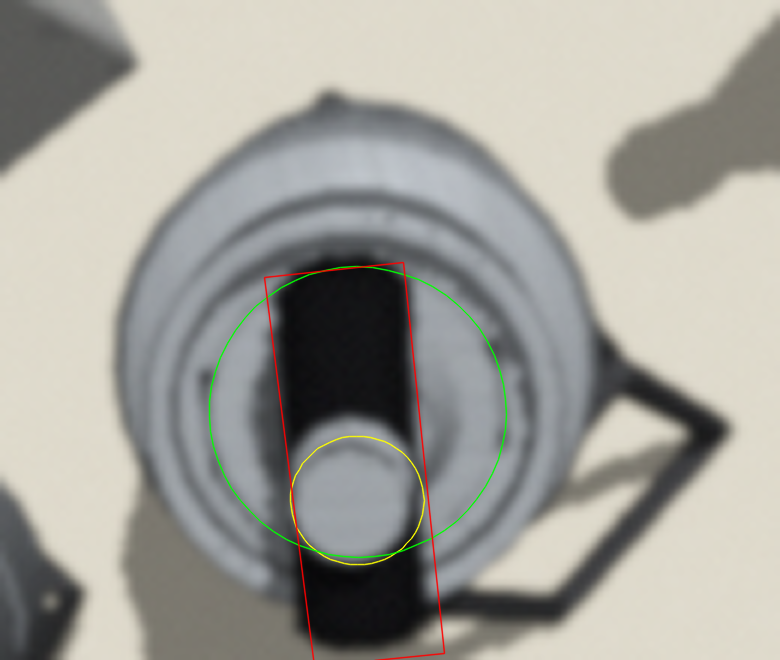

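View pics/x2.png

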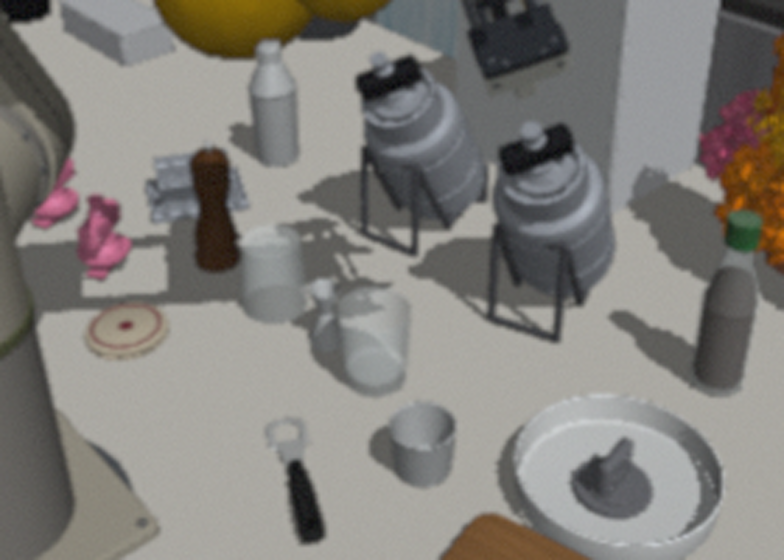

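View pics/x3.png

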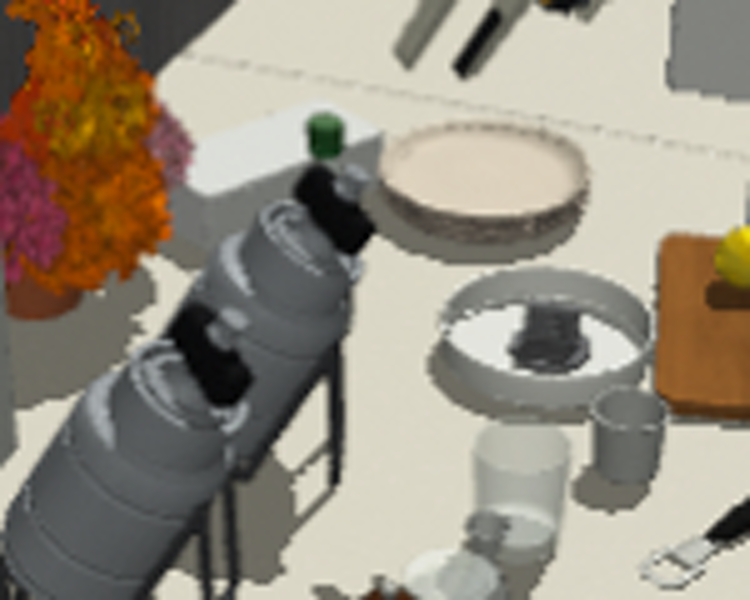

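```bash
python3 - <<'E'
from plant import *
print(close_job()); print(read_state()["t"])
E
```

```text
the job is handed in; nothing more can be done
None
the job is handed in; nothing more can be done
```

I moved the dust cap from the fresh keg into the white dish. I then put the coupler's T-head through the slot until the flange seated, turned it clockwise to the stop, let go, backed the arm off and handed the job in at about 26.6 s.

**What the last checks showed**
- **Dust cap:** it lies near the middle of the dish in both fixed cameras.
- **Coupler:** it sits low inside the collar and looks the same as the one on the tapped keg. It stayed in place when released.
- **Turn:** the stop was felt as about 1.1 N·m. The tool read about 98° from my slot estimate, and I backed off 2° before release. In the last wrist picture the wings stand about 4–5° from my computed quarter-turn direction, inside the 17° allowed.
- **Bystanders:** in the last scene picture the glasses, bottles and other bar things are upright and look unmoved. I did not measure their positions.
- **Forces:** the highest reading I saw was about 47 N at the wrist, when the flange met the neck. After the arm backed off it was under 1 N, with the gripper clear of everything.

**What disagreed:** the coupler's depth in the neck was uncertain. The tool pose against my fitted neck gave about 17 mm, but the flange seats at 23 mm. Fits from the fixed cameras put the neck about 5 mm higher than the wrist-camera fits did. I took it as seated because of the firm axial stop, because the flange top appeared level with the collar, and because it turned freely under the plate.

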